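# Wedge the spring clip off the roller axle

### The arm

A 7-joint arm with a two-finger parallel gripper is mounted at the origin on a cart in front of the work surface, level with it; the furniture and walls round the work are solid. World frame = base frame: x ahead of the robot, y to its left, z up, the work surface at z = 0. Lengths are in m, angles in degrees, forces in N, time in s.
With the tool pointing down it reaches from about 0.425 to 0.875 m from the base axis. Payload 4.7 kg.
Tool frame: the origin (TCP) lies on the front face of the gripper's body, between the roots of the fingers; the fingertips stand 70 mm ahead of it and the grasp point (between the pads) lies 51 mm ahead of it; z points along the fingers, y is the direction in which the jaws open and shut (so a half turn about z gives the same grasp; the last joint's range is limited). The gripper opens to 87 mm and grips with 3 to 60 N. Pads are 19 mm wide; open, the fingers measure 117 mm over their backs; the gripper's body (75 mm by 190 mm) begins 51 mm behind the grasp point.
Start: joints at [77.699, 18.392, -4.016, 83.108, 1.295, 78.541, -3.26], TCP at [0.147, -0.633, 0.292] pointing down, gripper open.
Joint ranges: [-163.93, 163.93], [-17.29, 119.83], [-79.2, 71.16], [3.27, 140.29], [-89.18, 269.18], [5.43, 117.66], [-154.24, 154.24]. Speed limits (degrees/s): [147.25, 147.25, 180, 180, 180, 180, 180].

### API

Orientations are given as [roll, pitch, yaw] about the fixed x, y, z axes, in that order (R = Rz(yaw) Ry(pitch) Rx(roll)).
In Python, from cell import env gives the robot as it stands.
- The arm moves only by the tool drive_tool, never from a script. Its argument "commands" is a list of rows, each a list of 7 numbers: the shift along the tool's x, y, z in cm, then the turn, a rotation vector about the tool's x, y, z in degrees, then the opening, from 0 (shut) to 1 (fully open). In form: [[tx, ty, tz, rx, ry, rz, hand], ...]. A call has 1 to 20 rows; each row shifts and turns the commanded pose from where the row before left it, along the tool's axes as they then stand; what a row does not reach is not made up. A row lasts 1/12 s, in which the tool goes at most 41.7 mm and 7.16 degrees, less where a joint would pass 70% of its speed; a pose out of reach is approached as far as the arm can. A call is refused whole if a number of a shift passes 4.17 or a number of a turn 7.16, either way. A call with a gripper value outside its range is refused whole. The fingers move at their own pace and stop on an object; "force" is the grip in N (left out, the last holds). Time passes only in rows, so rows that do not move let the fingers close. It gives the time, the measured TCP pose, the force and the opening at its end, in the units of the state.
- env.get_obs(): the state, without advancing time (a new reading comes with each control period).
- env.read_camera(name): name is "scene" or "top"; returns a dict with "img" (420x560x3 uint8, blue, green, red), "mtx" (3x3 intrinsics, pixels), "pose" (4x4, takes a point from camera to world coordinates). Camera axes: x right, y down, z forward; pixel columns grow to the right and rows downward; lengths in m; the calibration is good to about 2 mm. A picture is of the moment at which its call begins. There is no depth.
- env.sign_off(): hands the job in, once; it reports no verdict.
The state is a dict: "time_s": time; "qpos": joint angles; "joint_velocities": joint speeds; "effort": joint torques, N m; "tool_pos": TCP position; "tool_rot": TCP orientation; "force": force on the tool from outside, world axes, zero at the start; "wrist_torque": the same for the moment, N m; "grip_width": finger opening in m.
Only numpy, scipy, OpenCV 4.12 (cv2) and the standard library are available. Lean on these libraries where they do the work, as an engineer would, in place of code of your own. Each camera call takes 0.05 s, during which the arm holds its last target.

### The job

Pick up the wedge by its wooden handle, lay the flat underside of its blade on the free end of the steel axle and slide it gently along, without forcing it, under the bent-up lip of the spring clip, until the clip is spread and has ridden up past the thickest part of the axle. Leave the clip untouched by the gripper until the wedge has eased it up; then lay the wedge on the bench, pull the loosened clip off by its red tab and put it in the grey tray. Do not disturb the tub, the tile or the tape beside the stand.

Things in the scene. Friction and masses are not known exactly. Their poses are not given: they have to be found in the camera images.
- stand: Roller stand, fixed: two green saddle blocks carry a level steel axle (24 mm thick, top 87 mm high, centre 75) and a wooden roller. Origin on the bench straight below the seated clip; x runs level along the axle from its free end (x = -34 mm) to the roller, z up. The first saddle (x = 11.5 to 33 mm) backs the clip; it is 84 mm high, so a wedge passes over it; the roller (x = 76 mm) would stop the wedge.
- seat (a point): Point on the axle's top line, midway under the seated clip. Same axes as the stand. The axle's surface is polished: let the wedge bear on it lightly, a few newtons, never more than 14 N.
- clip_tab (a point): Centre of the red upright tab (10 mm wide in y, 16 in x, 24 tall) on the loose dark spring clip; axes as the stand's. The tab stands on the clip's bridge plate (34 mm wide in y, 18 in x, 3 thick), whose top is 12 mm and underside 15 mm below this point: keep fingertips above it. Seated, the bridge rests on the axle's top, within 1 mm of the seat point. The feet end 56 mm below this point.
- clip_lip (a point): Middle of the clip's lip edge, on its underside: the lip, 24 mm wide, is bent up 40 degrees from the bridge's front edge towards the axle's free end. Here, 13 mm in front of the clip's middle, the mouth is 3.5 mm high over the axle when seated.
- jaw_l (a joint): Sprung left jaw of the clip, rad, about 0 seated, grows as it spreads (0.11 at the widest). Each jaw's inward bead hooks under the axle; after 8 mm of lift the beads have passed its widest line, and the clip then only clings by friction, staying where it is (2 to 4 N pulls it up and off).
- jaw_r (a joint): Sprung right jaw of the clip, likewise. Driving the wedge under the clip takes about 2 to 7 N along the axle; once spread, the clip may lean up to 20 degrees towards the roller. More than 20 N of wedge on clip would bend it.
- wedge_grip (a point): Centre of the wooden handle (44 mm long in x, 16 wide in y, 44 tall) of the loose wedge; x to the nose, z up. Its steel blade (16 mm wide, flat underside) runs on to a 2 mm thick nose 102 mm from this point, where it has tapered from 14 mm (thick up to 62 mm). The blade is clamped 0 to 10 mm above the handle's foot, a height that differs and is not measured: feel for the axle.
- tray: Grey open tray, loose, 150 (x) by 130 (y) by 26 mm tall, walls and floor 4 mm; origin under its centre.
- tub: Blue lidded tub, 69 mm across, 57 mm tall, near the stand: leave it alone.
- tile: Brown upright test tile, 44 by 46 by 62 mm tall, near the stand: leave it alone.
- tape: Roll of tape lying flat, 100 mm across, 24 mm tall, near the stand: leave it alone.
There are look-alikes about, which are no part of the job. Of the things like the part that bears clip_tab, leave any that is blue; of the rest the smaller one is meant.

How it is judged:
By the outcome, as a careful person would: the job done as asked, in the order asked, and still so for the second after the job is handed in, with the robot touching nothing.
It also fails if it takes over 72 s, if anything falls off the work surface, if the arm or the gripper's body presses on something with over 40 N, if the wrist force passes 120 N, or if a joint passes its speed limit or range.

## Working session

There is one attempt and no reset: what is moved stays moved. The work goes in short steps, Python scripts to look and compute and a tool call to move; the robot and the scene stay as the last step left them, time stands still between calls to the robot, and variables do not carry over. Pictures are saved under pics/ and viewed, and the job is handed in when it is done.

Besides the shell and the picture viewer there is one more tool, called after ">>>" as name(argument=value, ...) on one line, values as JSON. drive_tool: Moves the arm, as the interface text tells. Its arguments: {"type":"object","properties":{"commands":{"type":"array"},"force":{"type":"number"}},"required":["commands"]}

```bash
ls; mkdir -p pics; python3 - <<'E'
from cell import env
import cv2,numpy as np
o=env.get_obs();print(o)
for n in("scene","top"):
    c=env.read_camera(n);cv2.imwrite(f"pics/{n}0.png",c["img"]);print(n,c["mtx"],np.round(c["pose"],4))
    np.savez(f"{n}0.npz",**c)
E
```

```text
pics
{'time_s': 0.0, 'qpos': array([77.70019861, 18.43716722, -4.01698699, 83.17446165,  1.29506168,
       78.54214476, -3.26015073]), 'joint_velocities': array([ 0.06469046,  0.08398224, -0.03411065,  0.05274755,  0.06551885,
       -0.02236898,  0.02290192]), 'effort': array([ 3.62542796e-04, -4.91284382e+01, -4.03770134e-01, -3.12527740e+01,
       -6.39860937e-02,  4.36292519e-02,  1.52546654e-04]), 'tool_pos': array([ 0.14728258, -0.63265534,  0.29118691]), 'tool_rot': array([-1.79891481e+02,  5.44453386e-03,  1.31107891e+01]), 'force': array([ 0.15747022,  0.89150445, -0.01885828]), 'wrist_torque': array([-0.00176104,  0.02461774, -0.01175269]), 'grip_width': 0.08667136748222125}
scene [[411.23647217   0.         279.03905214]
 [  0.         411.23647217 215.03429991]
 [  0.           0.           1.        ]] [[-0.4518 -0.6106  0.6504 -0.0067]
 [-0.8921  0.3033 -0.335   0.3051]
 [ 0.0072 -0.7316 -0.6817  0.7178]
 [ 0.      0.      0.      1.    ]]
top [[432.59637941   0.         277.13906137]
 [  0.         432.59637941 206.97984826]
 [  0.           0.           1.        ]] [[ 0.0272 -0.9937  0.1084  0.4877]
 [-0.9995 -0.0287 -0.0126  0.0053]
 [ 0.0156 -0.108  -0.994   1.0288]
 [ 0.      0.      0.      1.    ]]
```

View pics/scene0.png

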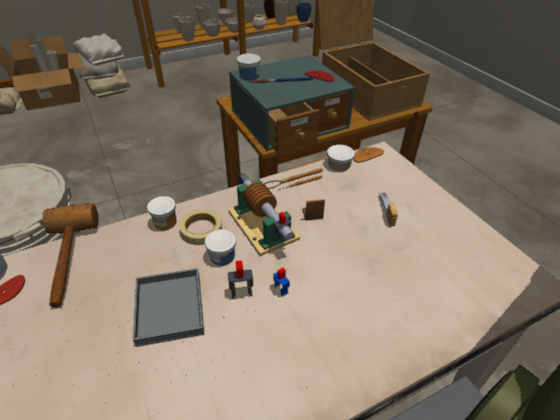

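View pics/top0.png

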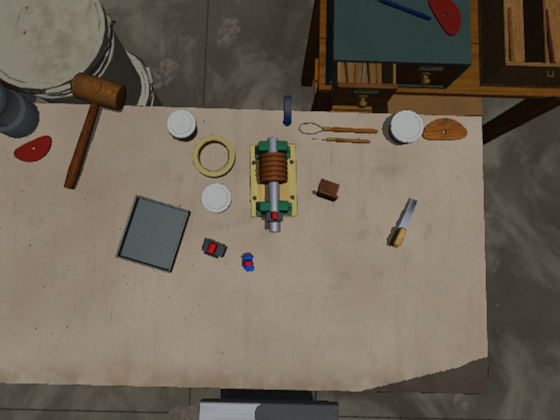

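```bash
cat > h.py <<'E'
import numpy as np,cv2
def load(n):
    d=np.load(n+".npz");return d
def ray(c,u,v,z):
    p=np.array([(u-c["mtx"][0,2])/c["mtx"][0,0],(v-c["mtx"][1,2])/c["mtx"][1,1],1])
    d=c["pose"][:3,:3]@p;o=c["pose"][:3,3]
    return o+d*(z-o[2])/d[2]
def proj(c,P):
    P=np.atleast_2d(P);q=(P-c["pose"][:3,3])@c["pose"][:3,:3]
    return q[:,:2]/q[:,2:]*[c["mtx"][0,0],c["mtx"][1,1]]+[c["mtx"][0,2],c["mtx"][1,2]]
def crop(c,u0,v0,u1,v1,k,fn):
    cv2.imwrite(fn,cv2.resize(c["img"][v0:v1,u0:u1],None,fx=k,fy=k,interpolation=cv2.INTER_CUBIC))
E
python3 - <<'E'
from h import *
t=load("top0");s=load("scene0")
a=cv2.resize(t["img"][130:240,240:310],None,fx=5.4,fy=5.4,interpolation=cv2.INTER_CUBIC)
b=cv2.resize(t["img"][190:260,380:430],None,fx=7,fy=7,interpolation=cv2.INTER_CUBIC)
cv2.imwrite("pics/a.png",np.hstack([a[:490],b[:490]]) if 0 else cv2.hconcat([cv2.resize(a,(378,594)),cv2.resize(b,(400,594))]))
a=cv2.resize(s["img"][165:300,220:340],None,fx=4.4,fy=4.4,interpolation=cv2.INTER_CUBIC)
b=cv2.resize(s["img"][180:235,370:410],None,fx=6.5,fy=10.8,interpolation=cv2.INTER_CUBIC)
cv2.imwrite("pics/b.png",cv2.hconcat([a,cv2.resize(b,(260,594))]))
E
```

```text
(no output)
```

View pics/a.png

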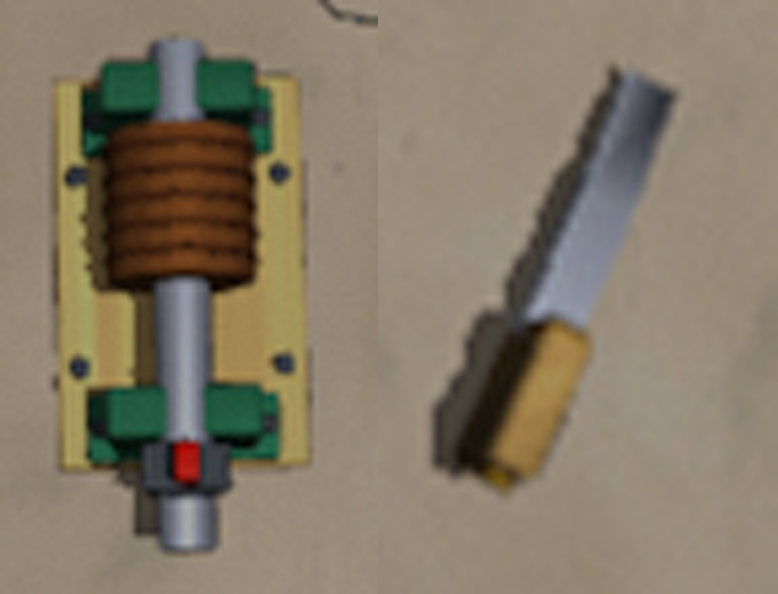

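View pics/b.png

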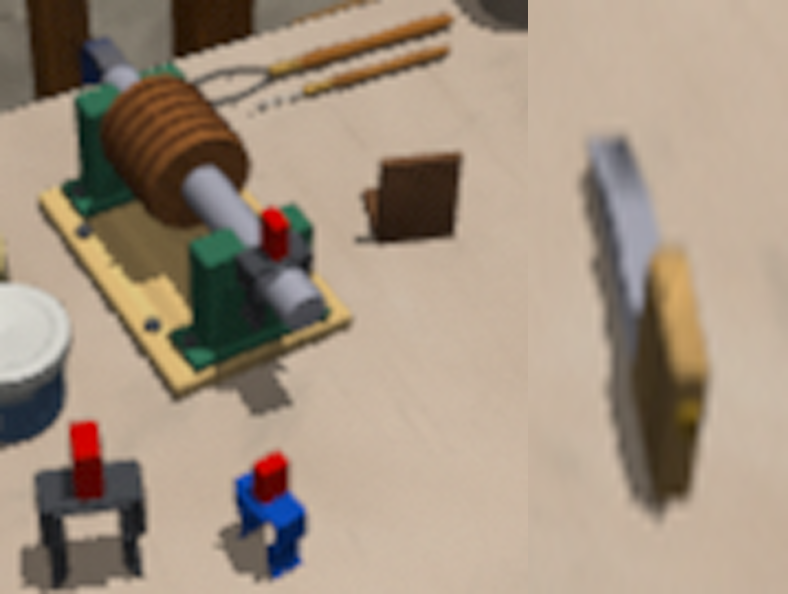

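```bash
python3 - <<'E'
from h import *
t=load("top0");s=load("scene0")
img=t["img"].astype(int)
for v in range(184,236,3):
    print(v,[tuple(img[v,u]) for u in range(264,288,1)] if v in(187,190) else '', ''.join('%4d'%img[v,u].sum() for u in range(262,290)))
for c,pts in((t,[(275.2,231.7,.075),(272.6,137.4,.087),(274.3,214.3,.114)]),):
    for u,v,z in pts: print(ray(c,u,v,z))
# red blobs
for n,c in(("top",t),("scene",s)):
    i=c["img"].astype(int);m=((i[...,2]>110)&(i[...,1]<60)&(i[...,0]<60)).astype(np.uint8)
    k,l,st,ce=cv2.connectedComponentsWithStats(m)
    for j in range(1,k):
        if st[j,4]>8:print(n,st[j],ce[j].round(1))
E
```

```text
184   317 264 142 143 131 120 145 240 290 336 380 442 465 436 362 309 247 196 278 289 326 360 396 394 384 380 383 399
187 [(np.int64(79), np.int64(134), np.int64(145)), (np.int64(39), np.int64(65), np.int64(81)), (np.int64(37), np.int64(65), np.int64(79)), (np.int64(37), np.int64(63), np.int64(75)), (np.int64(48), np.int64(55), np.int64(61)), (np.int64(83), np.int64(75), np.int64(69)), (np.int64(102), np.int64(92), np.int64(89)), (np.int64(118), np.int64(108), np.int64(105)), (np.int64(137), np.int64(125), np.int64(121)), (np.int64(158), np.int64(145), np.int64(141)), (np.int64(165), np.int64(152), np.int64(149)), (np.int64(153), np.int64(140), np.int64(138)), (np.int64(130), np.int64(117), np.int64(115)), (np.int64(111), np.int64(100), np.int64(96)), (np.int64(87), np.int64(85), np.int64(86)), (np.int64(61), np.int64(99), np.int64(119)), (np.int64(79), np.int64(135), np.int64(161)), (np.int64(82), np.int64(135), np.int64(160)), (np.int64(79), np.int64(134), np.int64(159)), (np.int64(79), np.int64(134), np.int64(161)), (np.int64(82), np.int64(137), np.int64(163)), (np.int64(83), np.i
[... 2956 characters left out ...]
422 413 419 413 414 415
232   384 378 378 376 380 380 386 372 314 291 287 293 299 324 328 332 339 372 422 417 419 415 415 406 405 415 418 415
235   381 380 383 387 388 390 389 389 392 389 390 409 409 407 409 413 412 416 415 410 417 411 417 415 422 419 418 416
[ 0.53676505 -0.00391688  0.075     ]
[0.74600355 0.00780841 0.087     ]
[ 0.57162134 -0.00060562  0.114     ]
top [273 212   4   7  28] [274.5 215. ]
top [208 243   8  11  54] [211.4 247.8]
top [245 261   7   4  27] [248.1 262.6]
scene [306  71  27   9 147] [320.3  74.5]
scene [279 213   7   5  21] [282.  214.8]
scene [236 261   7   9  50] [238.7 264.9]
scene [278 268   7   6  26] [281.2 270.3]
scene [  0 276  24  28 375] [ 10.7 288. ]
```

```bash
cat >> h.py <<'E'
def pose(x,y,z,yaw):
    a=np.radians(yaw);T=np.eye(4);T[:2,:2]=[[np.cos(a),-np.sin(a)],[np.sin(a),np.cos(a)]];T[:3,3]=[x,y,z];return T
def boxsegs(cx,cy,cz,lx,ly,lz):
    P=[np.array([cx+i*lx/2,cy+j*ly/2,cz+k*lz/2]) for i in(-1,1) for j in(-1,1) for k in(-1,1)]
    return [(P[a],P[b]) for a in range(8) for b in range(a+1,8) if bin(a^b).count("1")==1]
def ring(x,yc,zc,r):
    t=np.linspace(0,2*np.pi,25);P=np.c_[0*t+x,yc+r*np.cos(t),zc+r*np.sin(t)];return list(zip(P[:-1],P[1:]))
def standsegs():
    S=[]
    S+=ring(-.034,0,.075,.012)
    for a in np.radians([0,90,180]): S.append((np.array([-.034,.012*np.cos(a),.075+.012*np.sin(a)]),np.array([.19,.012*np.cos(a),.075+.012*np.sin(a)])))
    return S
def clipsegs(): # origin tab centre
    return boxsegs(0,0,0,.016,.010,.024)+boxsegs(0,0,-.0135,.018,.034,.003)
def wedgesegs(b=0.0): # origin handle centre; blade underside b above foot
    S=boxsegs(0,0,0,.044,.016,.044);z=-.022+b
    P=lambda x,y,h:np.array([x,y,z+h])
    for y in(-.008,.008):
        S+=[(P(.022,y,0),P(.102,y,0)),(P(.022,y,.014),P(.062,y,.014)),(P(.062,y,.014),P(.102,y,.002)),(P(.102,y,0),P(.102,y,.002))]
    S+=[(P(.102,-.008,h),P(.102,.008,h)) for h in(0,.002)]
    S+=[(P(.062,-.008,.014),P(.062,.008,.014))]
    return S
def overlay(c,items,u0,v0,u1,v1,k):
    im=cv2.resize(c["img"][v0:v1,u0:u1],None,fx=k,fy=k,interpolation=cv2.INTER_CUBIC)
    for T,S,col in items:
        for a,b in S:
            q=proj(c,np.array([a,b])@T[:3,:3].T+T[:3,3])
            q=((q+.5-[u0,v0])*k*16).astype(int)
            cv2.line(im,tuple(map(int,q[0])),tuple(map(int,q[1])),col,1,cv2.LINE_AA,4)
    return im
E
cat > ov.py <<'E'
from h import *
import sys
t=load("top0");s=load("scene0")
sx,sy,syaw,wx,wy,wyaw,b=map(float,sys.argv[1:8])
I=[(pose(sx,sy,0,syaw),standsegs(),(0,255,255)),(pose(sx,sy,0,syaw)@pose(0,0,.102,0),clipsegs(),(255,255,0)),(pose(wx,wy,.022,wyaw),wedgesegs(b),(0,255,0))]
r=lambda c,a,w:cv2.resize(overlay(c,I,*a),w)
cv2.imwrite("pics/"+sys.argv[8],cv2.vconcat([cv2.hconcat([r(t,(254,190,294,240,10),(400,298)) if 0 else overlay(t,I,254,200,294,238,10)[:300,:400]*1 if 0 else cv2.resize(overlay(t,I,254,195,294,235,8),(300,300)),cv2.resize(overlay(t,I,384,192,424,252,8),(200,300)),cv2.resize(overlay(t,I,254,130,294,190,8),(200,300))]),
 cv2.hconcat([cv2.resize(overlay(s,I,260,195,310,245,8),(300,300)),cv2.resize(overlay(s,I,370,185,410,229,8),(273,300)),np.zeros((300,127,3),np.uint8)])]))
E
python3 ov.py 0.571 -0.001 3.2 0.545 -0.285 -20 0.005 o1.png; python3 - <<'E'
from h import *
t=load("top0")
for p in((391.5,243,.044),(402,221.5,.022),(407,230,.044),(399,245,.044),(409,200,.005)):print(ray(t,*p))
E
```

```text
[ 0.52004781 -0.26988119  0.044     ]
[ 0.57169811 -0.3008036   0.022     ]
[ 0.5506891 -0.3055204  0.044    ]
[ 0.51597681 -0.28702868  0.044     ]
[ 0.62526089 -0.32303198  0.005     ]
```

View pics/o1.png

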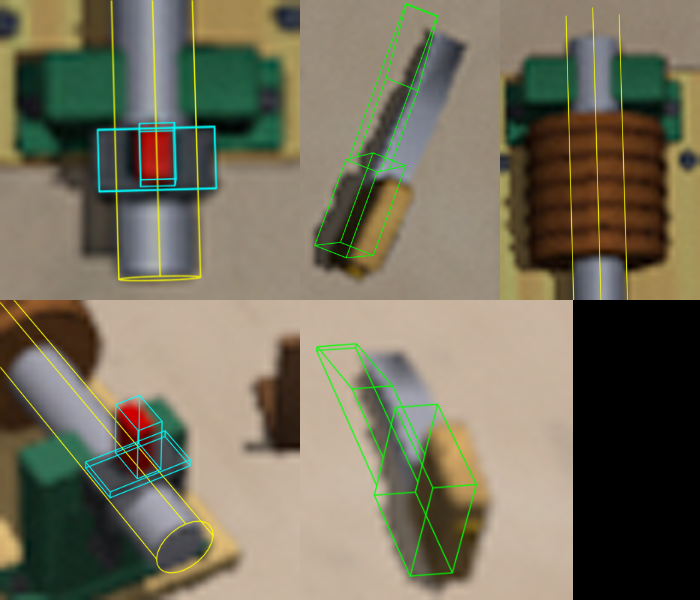

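```bash
python3 ov.py 0.5705 -0.001 2.8 0.533 -0.2965 -22 0.005 o2.png
```

```text
(no output)
```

View pics/o2.png

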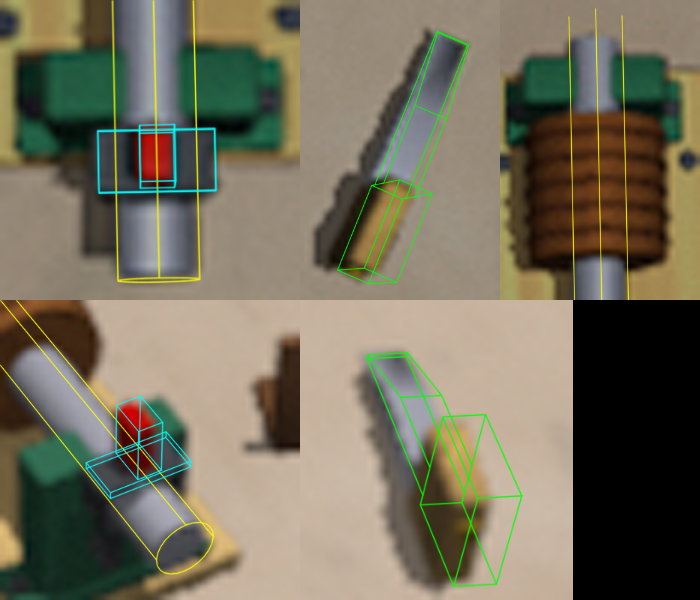

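```bash
python3 - <<'E'
from h import *
t=load("top0");s=load("scene0")
a=cv2.resize(t["img"][195:255,384:424],None,fx=10,fy=10,interpolation=cv2.INTER_LANCZOS4)
b=cv2.resize(s["img"][185:235,373:406],None,fx=12,fy=12,interpolation=cv2.INTER_LANCZOS4)
cv2.imwrite("pics/c.png",cv2.hconcat([a,b]));print(a.shape,b.shape)
E
```

```text
(600, 400, 3) (600, 396, 3)
```

View pics/c.png

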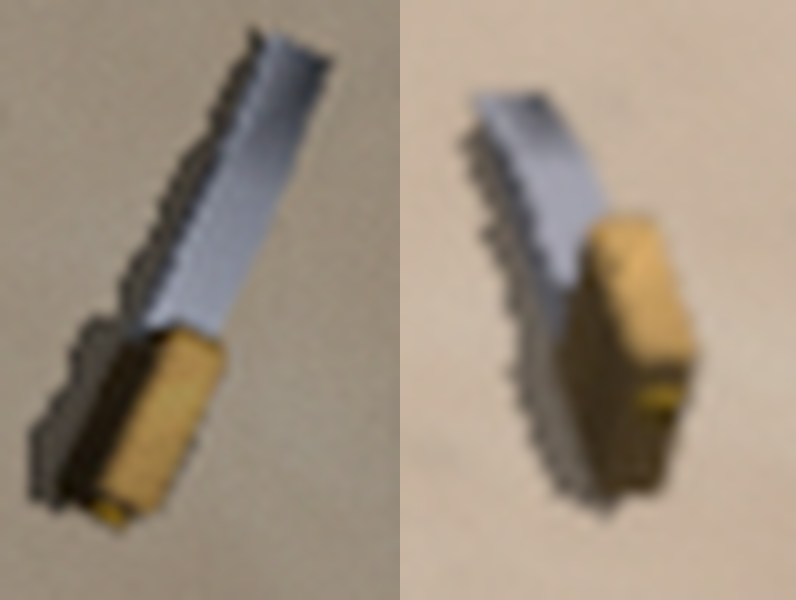

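```bash
python3 - <<'E'
from h import *
from scipy.optimize import least_squares
from scipy.spatial.transform import Rotation as R
t=load("top0");s=load("scene0")
T=lambda x,y:(x/10+384-.5,y/10+195-.5); S=lambda x,y:((x-400)/12+373-.5,y/12+185-.5)
h=.022
# keys: (point, b coefficient)
H={'tfl':(h,.008,h),'tfr':(h,-.008,h),'trr':(-h,-.008,h),'trl':(-h,.008,h),'brl':(-h,.008,-h),'brr':(-h,-.008,-h)}
B={'nl':(.102,.008,-h+.002),'nr':(.102,-.008,-h+.002),'rl':(.022,.008,-h+.014),'rr':(.022,-.008,-h+.014)}
obs=[(t,'tfl',T(178,330)),(t,'tfr',T(222,345)),(t,'trr',T(155,508)),(t,'trl',T(105,488)),(t,'brl',T(65,485)),(t,'nl',T(262,38)),(t,'nr',T(330,62)),(t,'rl',T(145,328)),
(s,'nl',S(475,95)),(s,'nr',S(548,95)),(s,'tfl',S(590,235)),(s,'tfr',S(655,215)),(s,'trr',S(692,355)),(s,'trl',S(638,365)),(s,'brl',S(607,495)),(s,'brr',S(660,490))]
def f(p,full=True):
    x,y,yaw,roll,pit,z,b=p
    M=R.from_euler('xyz',[roll,pit,yaw],degrees=True).as_matrix();r=[]
    for c,k,o in obs:
        P=np.array(H[k] if k in H else B[k])+([0,0,b] if k in B else [0,0,0])
        r+=list(proj(c,M@P+[x,y,z])[0]-o)
    return np.array(r+([(b-.005)/.005, (z-.022)/.002, roll/4,pit/4]))
for mask in ("full","upright"):
    g=f if mask=="full" else (lambda q:f([q[0],q[1],q[2],0,0,q[3],q[4]]))
    p0=[.533,-.2965,-22,0,0,.022,.005] if mask=="full" else [.533,-.2965,-22,.022,.005]
    r=least_squares(g,p0,loss='soft_l1');print(mask,np.round(r.x,4),r.cost);print(np.round(r.fun.reshape(-1,2),1).tolist())
E
```

```text
full [ 5.35600e-01 -2.90500e-01 -2.45971e+01 -1.89820e+00 -4.70400e-01
  2.08000e-02  4.40000e-03] 10.492860792444299
[[-0.5, -1.3], [1.5, 0.3], [0.2, 1.3], [-1.2, 0.2], [-1.8, 1.1], [0.7, -0.9], [0.0, -0.4], [-0.1, -0.3], [0.0, 0.3], [-0.2, 0.0], [-0.6, -2.1], [0.4, -0.7], [1.7, -0.3], [-0.4, -0.8], [-0.7, 1.1], [1.3, 1.3], [-0.1, -0.6], [-0.5, -0.1]]
upright [ 5.35600e-01 -2.90100e-01 -2.50323e+01  2.08000e-02  5.40000e-03] 10.77178681266575
[[-0.3, -1.2], [1.6, 0.4], [0.3, 1.3], [-1.1, 0.2], [-2.3, 0.9], [0.7, -0.9], [-0.1, -0.3], [-0.1, -0.4], [-0.0, 0.2], [-0.2, 0.1], [-0.4, -2.1], [0.6, -0.6], [1.8, -0.3], [-0.3, -1.0], [-1.1, 1.1], [0.8, 1.4], [0.1, -0.6], [0.0, 0.0]]
```

>>> drive_tool(commands=[[0, 0, 0, 0, 0, 6.3, 1], [0, 0, 0, 0, 0, 6.3, 1], [0, 0, 0, 0, 0, 6.3, 1], [0, 0, 0, 0, 0, 6.3, 1], [0, 0, 0, 0, 0, 6.3, 1], [0, 0, 0, 0, 0, 6.1, 1], [0, 0, 0, 0, 0, 0, 1]])

```text
time_s: 0.68
tool_pos: [0.1473, -0.6329, 0.2917]
tool_rot: [-180.0, 0.0, -24.6]
force: [-0.3, -0.2, -0.1]
grip_width: 0.0873
```

```bash
cat > d.py <<'E'
import sys,numpy as np
from scipy.spatial.transform import Rotation as R
from cell import env
def delta(tp,trot):
    o=env.get_obs();M=R.from_euler('xyz',o["tool_rot"],degrees=True);N=R.from_euler('xyz',trot,degrees=True)
    d=M.as_matrix().T@(np.array(tp)-o["tool_pos"])*100
    rv=(M.inv()*N).as_rotvec(degrees=True)
    print("t",o["time_s"].__round__(2),"pos",np.round(o["tool_pos"],4),"rot",np.round(o["tool_rot"],2),"F",np.round(o["force"],2),"grip",round(o["grip_width"],4))
    print("shift cm",np.round(d,2),"turn",np.round(rv,2))
if __name__=="__main__":
    a=list(map(float,sys.argv[1:]));delta(a[:3],a[3:6])
E
python3 d.py 0.5356 -0.290 0.13 180 0 -24.7
```

```text
t 0.68 pos [ 0.1473 -0.6329  0.2917] rot [-1.7997e+02  4.0000e-02 -2.4640e+01] F [-0.34 -0.2  -0.11] grip 0.0873
shift cm [ 21.01 -47.34  16.18] turn [-0.03  0.04  0.06]
```

>>> drive_tool(commands=[[0.6, -1.4, 0.2, 0, 0, 0, 1], [1.2, -2.8, 0.5, 0, 0, 0, 1], [1.2, -2.8, 0.5, 0, 0, 0, 1], [1.2, -2.8, 0.5, 0, 0, 0, 1], [1.2, -2.8, 0.5, 0, 0, 0, 1], [1.2, -2.8, 0.5, 0, 0, 0, 1], [1.2, -2.8, 0.5, 0, 0, 0, 1], [1.2, -2.8, 0.5, 0, 0, 0, 1], [1.2, -2.8, 0.5, 0, 0, 0, 1], [1.2, -2.8, 0.5, 0, 0, 0, 1], [1.2, -2.8, 0.5, 0, 0, 0, 1], [1.2, -2.8, 0.5, 0, 0, 0, 1], [1.2, -2.8, 0.5, 0, 0, 0, 1], [1.2, -2.8, 0.5, 0, 0, 0, 1], [1.2, -2.8, 0.5, 0, 0, 0, 1], [1.2, -2.8, 0.5, 0, 0, 0, 1], [1.2, -2.8, 0.5, 0, 0, 0, 1], [0.8, -1.6, 0.5, 0, 0, 0, 1], [0, 0, 0, 0, 0, 0, 1]])

```text
time_s: 2.27
tool_pos: [0.5362, -0.2766, 0.204]
tool_rot: [-179.8, 0.1, -23.8]
force: [0.4, 1.7, -0.1]
grip_width: 0.0871
```

```bash
python3 d.py 0.5356 -0.290 0.077 180 0 -24.7; python3 - <<'E'
from h import *
from cell import env
for n in("scene","top"):
    c=env.read_camera(n);np.savez(n+"1.npz",**c)
t=load("top1");s=load("scene1")
W=[(pose(.5356,-.290,.022,-24.7),wedgesegs(.005),(0,255,0))]
a=overlay(t,W,374,180,434,255,8)
b=overlay(s,W,353,165,413,240,8)
cv2.imwrite("pics/d1.png",cv2.resize(cv2.hconcat([a,b]),(800,500)))
E
```

```text
t 2.27 pos [ 0.5362 -0.2766  0.204 ] rot [-1.7977e+02  7.0000e-02 -2.3820e+01] F [ 0.39  1.73 -0.08] grip 0.0871
shift cm [ 0.5   1.3  12.69] turn [-0.23  0.07  0.88]
```

View pics/d1.png

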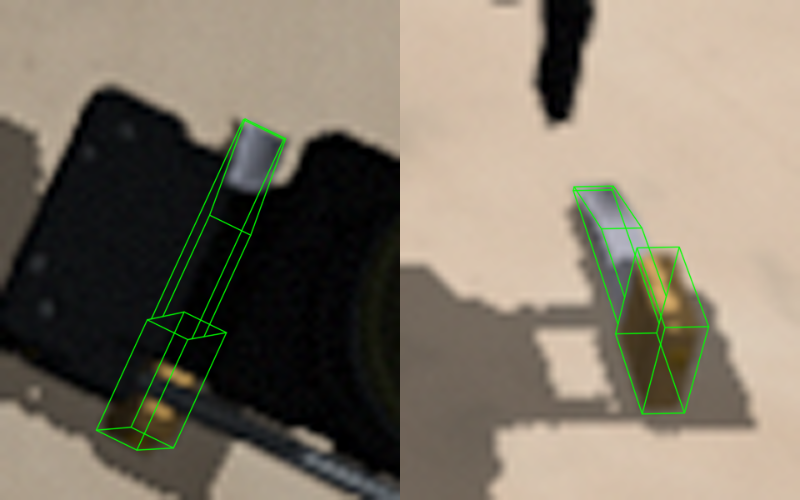

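>>> drive_tool(commands=[[0, 0, 0, 0, 0, 0, 1], [0, 0, 0, 0, 0, 0, 1]])

```text
time_s: 2.53
tool_pos: [0.532, -0.2846, 0.2054]
tool_rot: [179.9, 0.0, -24.6]
force: [-0.3, 0.3, -0.1]
grip_width: 0.0867
```

```bash
python3 d.py 0.5356 -0.290 0.077 180 0 -24.7
```

```text
t 2.53 pos [ 0.532  -0.2846  0.2054] rot [179.95   0.   -24.57] F [-0.26  0.33 -0.1 ] grip 0.0867
shift cm [ 0.55  0.33 12.84] turn [0.05 0.   0.13]
```

>>> drive_tool(commands=[[0.55, 0.3, 0.8, 0, 0, 0, 1], [0, 0, 1.5, 0, 0, 0, 1], [0, 0, 1.5, 0, 0, 0, 1], [0, 0, 1.5, 0, 0, 0, 1], [0, 0, 1.5, 0, 0, 0, 1], [0, 0, 1.5, 0, 0, 0, 1], [0, 0, 1.5, 0, 0, 0, 1], [0, 0, 1.2, 0, 0, 0, 1], [0, 0, 0.9, 0, 0, 0, 1], [0, 0, 0.6, 0, 0, 0, 1], [0, 0, 0.3, 0, 0, 0, 1], [0, 0, 0, 0, 0, 0, 1], [0, 0, 0, 0, 0, 0, 1]])

```text
time_s: 3.62
tool_pos: [0.5371, -0.2887, 0.0777]
tool_rot: [180.0, -0.1, -24.5]
force: [-0.2, 0.2, 0.5]
grip_width: 0.0868
```

```bash
python3 d.py 0.5356 -0.290 0.077 180 0 -24.7; python3 - <<'E'
from h import *
from cell import env
s=env.read_camera("scene");t=env.read_camera("top")
W=[(pose(.5356,-.290,.022,-24.7),wedgesegs(.005),(0,255,0))]
cv2.imwrite("pics/d2.png",cv2.resize(cv2.hconcat([overlay(t,[],354,180,434,255,6),overlay(s,[],333,165,413,240,6)]),(800,375)))
E
```

```text
t 3.62 pos [ 0.5371 -0.2887  0.0777] rot [ 1.7999e+02 -5.0000e-02 -2.4490e+01] F [-0.19  0.19  0.52] grip 0.0868
shift cm [-0.09  0.18  0.07] turn [ 0.01 -0.05  0.21]
```

View pics/d2.png

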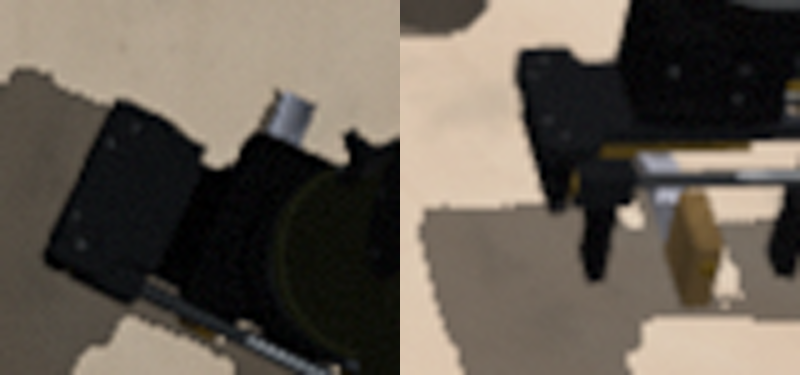

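The handle (right panel, about 695,250) sits between the fingers, so I can close.

>>> drive_tool(commands=[[0, 0, 0, 0, 0, 0, 0.5], [0, 0, 0, 0, 0, 0, 0.2], [0, 0, 0, 0, 0, 0, 0], [0, 0, 0, 0, 0, 0, 0], [0, 0, 0, 0, 0, 0, 0], [0, 0, 0, 0, 0, 0, 0], [0, 0, 0, 0, 0, 0, 0], [0, 0, 0, 0, 0, 0, 0], [0, 0, 0, 0, 0, 0, 0]], force=45)

```text
time_s: 4.47
tool_pos: [0.5368, -0.2885, 0.0772]
tool_rot: [180.0, 0.0, -24.5]
force: [0.4, 0.2, -0.4]
grip_width: 0.0347
```

```bash
python3 d.py 0.5356 -0.290 0.077 180 0 -24.7
```

```text
t 4.47 pos [ 0.5368 -0.2885  0.0772] rot [180.     0.   -24.49] F [ 0.41  0.22 -0.36] grip 0.0347
shift cm [-0.04  0.19  0.02] turn [0.   0.   0.21]
```

>>> drive_tool(commands=[[0, 0, 0, 0, 0, 0, 0], [0, 0, 0, 0, 0, 0, 0], [0, 0, 0, 0, 0, 0, 0], [0, 0, 0, 0, 0, 0, 0], [0, 0, 0, 0, 0, 0, 0], [0, 0, 0, 0, 0, 0, 0]])

```text
time_s: 4.97
tool_pos: [0.5367, -0.2886, 0.0772]
tool_rot: [180.0, -0.0, -24.5]
force: [-0.4, 0.1, -0.4]
grip_width: 0.0155
```

>>> drive_tool(commands=[[0, 0, -0.5, 0, 0, 0, 0], [0, 0, -1.0, 0, 0, 0, 0], [0, 0, -1.5, 0, 0, 0, 0], [0, 0, -2, 0, 0, 0, 0], [0, 0, -2, 0, 0, 0, 0], [0, 0, -2, 0, 0, 0, 0], [0, 0, -1.5, 0, 0, 0, 0], [0, 0, -1.0, 0, 0, 0, 0], [0, 0, -0.5, 0, 0, 0, 0], [0, 0, 0, 0, 0, -3.9, 0], [0, 0, 0, 0, 0, -3.9, 0], [0, 0, 0, 0, 0, -3.9, 0], [0, 0, 0, 0, 0, -3.9, 0], [0, 0, 0, 0, 0, -3.9, 0], [0, 0, 0, 0, 0, -3.9, 0], [0, 0, 0, 0, 0, -3.9, 0], [0, 0, 0, 0, 0, 0, 0], [0, 0, 0, 0, 0, 0, 0]])

```text
time_s: 6.47
tool_pos: [0.5364, -0.2884, 0.1967]
tool_rot: [-180.0, 0.1, 2.7]
force: [0.9, -1.0, -1.6]
grip_width: 0.0157
```

```bash
python3 d.py 0.4467 -0.0071 0.197 180 0 2.8
```

```text
t 6.47 pos [ 0.5364 -0.2884  0.1967] rot [-1.7996e+02  6.0000e-02  2.7000e+00] F [ 0.89 -1.   -1.62] grip 0.0157
shift cm [-7.640e+00 -2.852e+01 -1.000e-02] turn [-0.04  0.06 -0.1 ]
```

>>> drive_tool(commands=[[-0.5, -1.0, 0, 0, 0, 0, 0], [-0.5, -2.0, 0, 0, 0, 0, 0], [-0.5, -2.0, 0, 0, 0, 0, 0], [-0.5, -2.0, 0, 0, 0, 0, 0], [-0.5, -2.0, 0, 0, 0, 0, 0], [-0.5, -2.0, 0, 0, 0, 0, 0], [-0.5, -2.0, 0, 0, 0, 0, 0], [-0.5, -2.0, 0, 0, 0, 0, 0], [-0.5, -2.0, 0, 0, 0, 0, 0], [-0.5, -2.0, 0, 0, 0, 0, 0], [-0.5, -2.0, 0, 0, 0, 0, 0], [-0.5, -2.0, 0, 0, 0, 0, 0], [-0.5, -2.0, 0, 0, 0, 0, 0], [-0.5, -2.0, 0, 0, 0, 0, 0], [-0.4, -1.0, 0, 0, 0, 0, 0], [-0.2, -0.5, 0, 0, 0, 0, 0], [0, 0, 0, 0, 0, 0, 0], [0, 0, 0, 0, 0, 0, 0], [0, 0, 0, 0, 0, 0, 0]])

```text
time_s: 8.05
tool_pos: [0.4471, -0.0088, 0.1973]
tool_rot: [180.0, -0.0, 2.7]
force: [-0.1, -0.0, -0.7]
grip_width: 0.0156
```

```bash
cat > look.py <<'E'
import sys
from h import *
from cell import env
k=sys.argv[1]
o=env.get_obs()
s=env.read_camera("scene");t=env.read_camera("top");np.savez("scene"+k,**s);np.savez("top"+k,**t)
I=[]
if len(sys.argv)>2:
    yaw=o["tool_rot"][2];p=o["tool_pos"];I=[(pose(p[0],p[1],p[2]-.055,yaw),wedgesegs(float(sys.argv[2])),(0,255,0)),(pose(.5705,-.001,0,2.8),standsegs(),(0,255,255))]
cv2.imwrite(f"pics/l{k}.png",cv2.resize(cv2.hconcat([overlay(t,I,244,190,304,250,8),overlay(s,I,253,190,313,250,8)]),(800,400)))
print(np.round(o["tool_pos"],4),np.round(o["tool_rot"],2),np.round(o["force"],2),np.round(o["wrist_torque"],2),round(o["grip_width"],4),round(o["time_s"],2))
E
python3 look.py 2 0.005
```

```text
[ 0.4471 -0.0088  0.1973] [ 1.7998e+02 -1.0000e-02  2.7000e+00] [-0.12 -0.04 -0.73] [ 0.01  0.06 -0.04] 0.0156 8.05
```

View pics/l2.png

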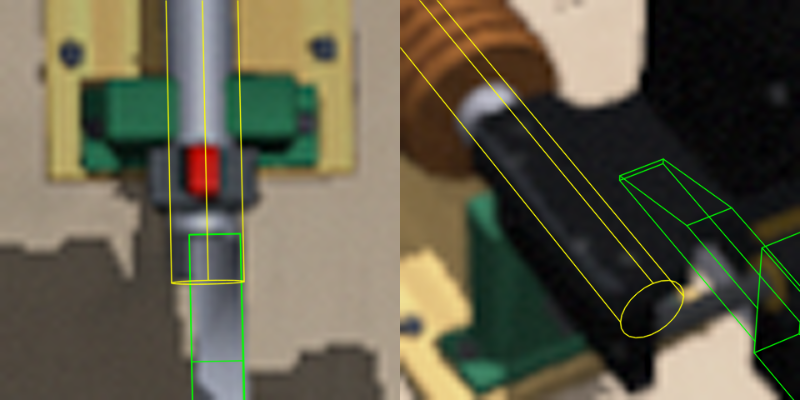

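>>> drive_tool(commands=[[0, -0.25, 0.3, 0, 0, -0.1, 0], [0, 0, 0.6, 0, 0, 0, 0], [0, 0, 0.6, 0, 0, 0, 0], [0, 0, 0.5, 0, 0, 0, 0], [0, 0, 0.4, 0, 0, 0, 0], [0, 0, 0.3, 0, 0, 0, 0], [0, 0, 0.2, 0, 0, 0, 0], [0, 0, 0, 0, 0, 0, 0], [0, 0, 0, 0, 0, 0, 0], [0, 0, 0, 0, 0, 0, 0]])

```text
time_s: 8.98
tool_pos: [0.447, -0.0051, 0.1685]
tool_rot: [180.0, -0.0, 2.9]
force: [0.5, -0.8, -1.5]
grip_width: 0.016
```

```bash
python3 look.py 3 0.005
```

```text
[ 0.447  -0.0051  0.1685] [ 1.7999e+02 -3.0000e-02  2.9100e+00] [ 0.51 -0.78 -1.51] [0.03 0.05 0.01] 0.016 8.98
```

View pics/l3.png

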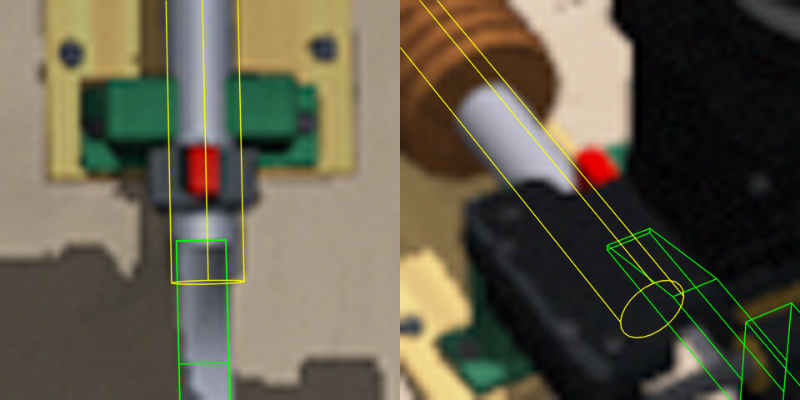

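>>> drive_tool(commands=[[0, 0, 0.08, 0, 0, 0, 0], [0, 0, 0.08, 0, 0, 0, 0], [0, 0, 0.08, 0, 0, 0, 0], [0, 0, 0, 0, 0, 0, 0]])

```text
time_s: 9.42
tool_pos: [0.4466, -0.0051, 0.1656]
tool_rot: [180.0, 0.0, 2.9]
force: [-0.6, -0.6, -1.6]
grip_width: 0.016
```

>>> drive_tool(commands=[[0, 0, 0.05, 0, 0, 0, 0], [0, 0, 0.05, 0, 0, 0, 0], [0, 0, 0, 0, 0, 0, 0]])

```text
time_s: 9.67
tool_pos: [0.4467, -0.0051, 0.1647]
tool_rot: [180.0, 0.0, 2.9]
force: [0.7, 0.5, -1.6]
grip_width: 0.0157
```

>>> drive_tool(commands=[[0, 0, 0.05, 0, 0, 0, 0], [0, 0, 0.05, 0, 0, 0, 0], [0, 0, 0, 0, 0, 0, 0]])

```text
time_s: 9.92
tool_pos: [0.4467, -0.0051, 0.1637]
tool_rot: [180.0, 0.0, 2.9]
force: [0.1, 0.0, -0.9]
grip_width: 0.0157
```

>>> drive_tool(commands=[[0, 0, 0.05, 0, 0, 0, 0], [0, 0, 0.05, 0, 0, 0, 0], [0, 0, 0, 0, 0, 0, 0]])

```text
time_s: 10.17
tool_pos: [0.4467, -0.0051, 0.1627]
tool_rot: [180.0, 0.0, 2.9]
force: [0.7, 0.3, -1.4]
grip_width: 0.0156
```

>>> drive_tool(commands=[[0, 0, 0.05, 0, 0, 0, 0], [0, 0, 0.05, 0, 0, 0, 0], [0, 0, 0, 0, 0, 0, 0]])

```text
time_s: 10.42
tool_pos: [0.4467, -0.0051, 0.1617]
tool_rot: [180.0, 0.0, 2.9]
force: [0.6, -0.1, -1.5]
grip_width: 0.0158
```

>>> drive_tool(commands=[[0, 0, 0.05, 0, 0, 0, 0], [0, 0, 0.05, 0, 0, 0, 0], [0, 0, 0, 0, 0, 0, 0]])

```text
time_s: 10.67
tool_pos: [0.4467, -0.0051, 0.1607]
tool_rot: [180.0, 0.0, 2.9]
force: [0.2, 0.3, -1.5]
grip_width: 0.0157
```

>>> drive_tool(commands=[[0, 0, 0.05, 0, 0, 0, 0], [0, 0, 0.05, 0, 0, 0, 0], [0, 0, 0, 0, 0, 0, 0]])

```text
time_s: 10.92
tool_pos: [0.4467, -0.0051, 0.1597]
tool_rot: [180.0, 0.0, 2.9]
force: [0.2, -0.3, -0.2]
grip_width: 0.016
```

>>> drive_tool(commands=[[0, 0, 0.05, 0, 0, 0, 0], [0, 0, 0.05, 0, 0, 0, 0], [0, 0, 0, 0, 0, 0, 0]])

```text
time_s: 11.17
tool_pos: [0.4467, -0.0051, 0.1587]
tool_rot: [180.0, 0.0, 2.9]
force: [-0.1, 0.8, -0.9]
grip_width: 0.0157
```

```bash
python3 look.py 4 0.008
```

```text
[ 0.4467 -0.0051  0.1587] [1.80e+02 1.00e-02 2.91e+00] [-0.09  0.79 -0.86] [ 0.03  0.03 -0.05] 0.0157 11.17
```

View pics/l4.png

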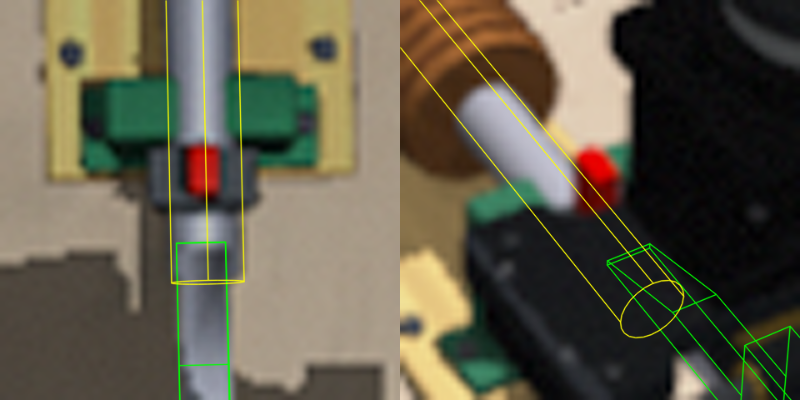

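>>> drive_tool(commands=[[0, 0, 0.05, 0, 0, 0, 0], [0, 0, 0.05, 0, 0, 0, 0], [0, 0, 0, 0, 0, 0, 0]])

```text
time_s: 11.52
tool_pos: [0.4467, -0.0051, 0.1577]
tool_rot: [180.0, 0.0, 2.9]
force: [0.1, -0.3, -1.7]
grip_width: 0.0158
```

>>> drive_tool(commands=[[0, 0, 0.05, 0, 0, 0, 0], [0, 0, 0, 0, 0, 0, 0]])

```text
time_s: 11.68
tool_pos: [0.4468, -0.0051, 0.1573]
tool_rot: [180.0, -0.0, 2.9]
force: [-0.6, -0.2, -1.1]
grip_width: 0.0158
```

>>> drive_tool(commands=[[0, 0, 0.05, 0, 0, 0, 0], [0, 0, 0, 0, 0, 0, 0]])

```text
time_s: 11.85
tool_pos: [0.4469, -0.0051, 0.1569]
tool_rot: [180.0, -0.0, 2.9]
force: [0.5, -0.4, 0.6]
grip_width: 0.016
```

```bash
python3 -c "
from cell import env
o=env.get_obs();print(o['tool_pos'].round(4),o['force'].round(2),o['wrist_torque'].round(3),o['tool_rot'].round(2))"
```

```text
[ 0.4469 -0.0051  0.1569] [ 0.45 -0.36  0.58] [ 0.065 -0.006  0.045] [ 1.7999e+02 -1.0000e-02  2.9100e+00]
```

>>> drive_tool(commands=[[0, 0, 0.02, 0, 0, 0, 0], [0, 0, 0, 0, 0, 0, 0]])

```text
time_s: 12.02
tool_pos: [0.447, -0.005, 0.1568]
tool_rot: [180.0, -0.0, 2.9]
force: [-0.3, 0.4, 0.7]
grip_width: 0.0159
```

>>> drive_tool(commands=[[0, 0, 0, 0, 0, 0, 0]])

```text
time_s: 12.1
tool_pos: [0.447, -0.005, 0.1568]
tool_rot: [180.0, -0.0, 2.9]
force: [-1.1, -0.0, 1.1]
grip_width: 0.0157
```

```bash
python3 -c "
from cell import env
o=env.get_obs();print(o['tool_pos'].round(4),o['force'].round(2),o['wrist_torque'].round(3),o['tool_rot'].round(2))"
```

```text
[ 0.447  -0.005   0.1568] [-1.06 -0.05  1.1 ] [ 0.015 -0.054 -0.042] [ 1.7999e+02 -2.0000e-02  2.9200e+00]
```

>>> drive_tool(commands=[[0.1, 0, 0, 0, 0, 0, 0], [0.1, 0, 0, 0, 0, 0, 0], [0.1, 0, 0, 0, 0, 0, 0], [0.1, 0, 0, 0, 0, 0, 0], [0.1, 0, 0, 0, 0, 0, 0], [0, 0, 0, 0, 0, 0, 0]])

```text
time_s: 12.6
tool_pos: [0.4522, -0.0048, 0.1567]
tool_rot: [-180.0, -0.0, 2.9]
force: [0.2, 0.1, 1.3]
grip_width: 0.0159
```

>>> drive_tool(commands=[[0.1, 0, 0, 0, 0, 0, 0], [0.1, 0, 0, 0, 0, 0, 0], [0.1, 0, 0, 0, 0, 0, 0], [0.1, 0, 0, 0, 0, 0, 0], [0, 0, 0, 0, 0, 0, 0]])

```text
time_s: 13.02
tool_pos: [0.4561, -0.0046, 0.1567]
tool_rot: [180.0, -0.0, 2.9]
force: [0.1, 0.2, 2.3]
grip_width: 0.0159
```

```bash
python3 look.py 5 0.0073
```

```text
[ 0.4561 -0.0046  0.1567] [ 1.80e+02 -2.00e-02  2.91e+00] [0.12 0.16 2.32] [ 0.   -0.2   0.02] 0.0159 13.02
```

View pics/l5.png

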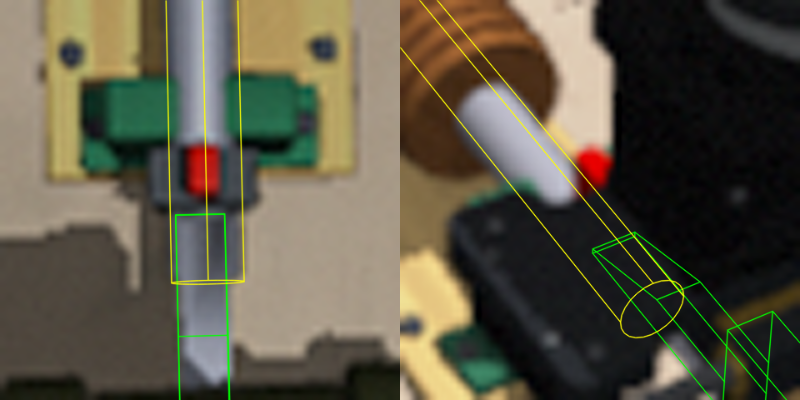

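>>> drive_tool(commands=[[0.08, 0, 0, 0, 0, 0, 0], [0.08, 0, 0, 0, 0, 0, 0], [0.08, 0, 0, 0, 0, 0, 0], [0, 0, 0, 0, 0, 0, 0]])

```text
time_s: 13.45
tool_pos: [0.4583, -0.0045, 0.1567]
tool_rot: [180.0, -0.0, 2.9]
force: [-0.2, 0.6, 2.5]
grip_width: 0.0156
```

>>> drive_tool(commands=[[0.08, 0, 0, 0, 0, 0, 0], [0.08, 0, 0, 0, 0, 0, 0], [0.08, 0, 0, 0, 0, 0, 0], [0, 0, 0, 0, 0, 0, 0]])

```text
time_s: 13.78
tool_pos: [0.4604, -0.0044, 0.1566]
tool_rot: [180.0, 0.0, 2.9]
force: [-3.4, -0.5, 3.6]
grip_width: 0.0158
```

>>> drive_tool(commands=[[0.08, 0, 0, 0, 0, 0, 0], [0.08, 0, 0, 0, 0, 0, 0], [0.08, 0, 0, 0, 0, 0, 0], [0, 0, 0, 0, 0, 0, 0]])

```text
time_s: 14.12
tool_pos: [0.463, -0.0042, 0.1566]
tool_rot: [180.0, 0.0, 2.9]
force: [-2.1, 0.0, 4.1]
grip_width: 0.0157
```

```bash
python3 look.py 6 0.0073
```

```text
[ 0.463  -0.0042  0.1566] [1.80e+02 1.00e-02 2.91e+00] [-2.08  0.    4.09] [0.   0.28 0.  ] 0.0157 14.12
```

View pics/l6.png

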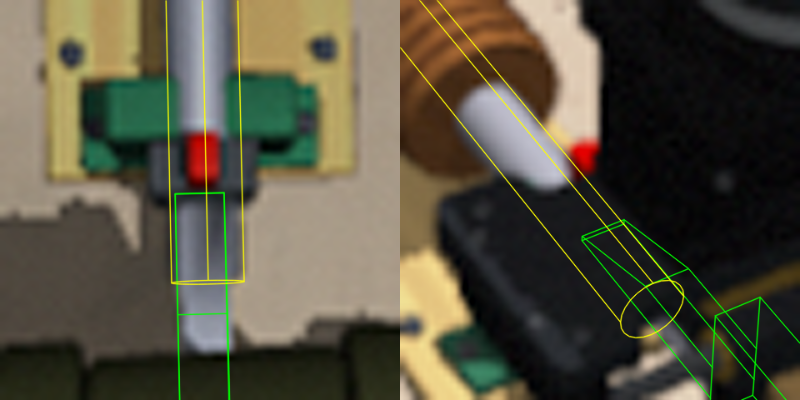

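>>> drive_tool(commands=[[0, 0, -0.05, 0, 0, 0, 0], [0.05, 0, -0.03, 0, 0, 0, 0], [0, 0, 0, 0, 0, 0, 0]])

```text
time_s: 14.47
tool_pos: [0.4632, -0.0042, 0.1571]
tool_rot: [-180.0, 0.0, 2.9]
force: [-2.9, -0.8, 0.4]
grip_width: 0.0157
```

>>> drive_tool(commands=[[0.08, 0, 0, 0, 0, 0, 0], [0.08, 0, 0, 0, 0, 0, 0], [0.08, 0, 0, 0, 0, 0, 0], [0, 0, 0, 0, 0, 0, 0]])

```text
time_s: 14.8
tool_pos: [0.465, -0.0041, 0.157]
tool_rot: [180.0, 0.2, 2.9]
force: [-4.7, -0.8, 2.8]
grip_width: 0.0155
```

```bash
python3 -c "
from cell import env
o=env.get_obs();print(o['tool_pos'].round(4),o['force'].round(2),o['wrist_torque'].round(3),o['tool_rot'].round(2))"
```

```text
[ 0.465  -0.0041  0.157 ] [-4.71 -0.78  2.78] [-0.026  0.912  0.012] [1.80e+02 1.50e-01 2.91e+00]
```

>>> drive_tool(commands=[[0.08, 0, -0.03, 0, 0, 0, 0], [0.08, 0, 0, 0, 0, 0, 0], [0.08, 0, 0, 0, 0, 0, 0], [0, 0, 0, 0, 0, 0, 0]])

```text
time_s: 15.13
tool_pos: [0.4671, -0.004, 0.1572]
tool_rot: [180.0, 0.2, 2.9]
force: [-3.6, -1.3, 1.7]
grip_width: 0.0157
```

>>> drive_tool(commands=[[0.08, 0, 0, 0, 0, 0, 0], [0.08, 0, 0, 0, 0, 0, 0], [0.08, 0, 0, 0, 0, 0, 0], [0, 0, 0, 0, 0, 0, 0]])

```text
time_s: 15.47
tool_pos: [0.4703, -0.0039, 0.1573]
tool_rot: [-180.0, 0.1, 2.9]
force: [-4.4, -0.4, 1.0]
grip_width: 0.0157
```

```bash
python3 look.py 7 0.0073
```

```text
[ 0.4703 -0.0039  0.1573] [-1.7999e+02  7.0000e-02  2.9100e+00] [-4.43 -0.35  0.96] [-0.09  0.98 -0.02] 0.0157 15.47
```

View pics/l7.png

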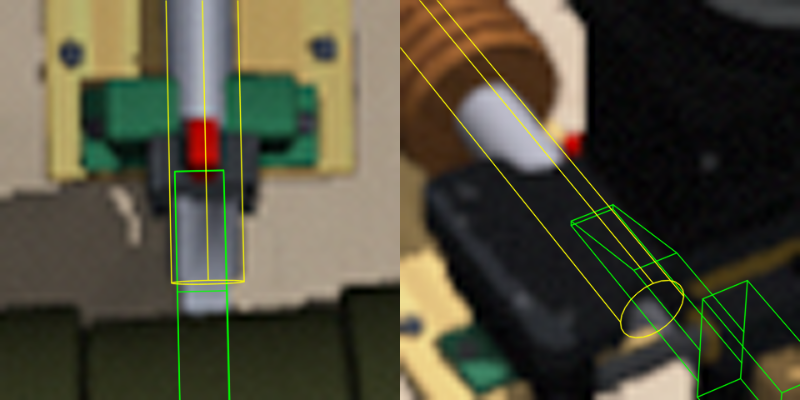

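>>> drive_tool(commands=[[0.08, 0, 0, 0, 0, 0, 0], [0.08, 0, 0, 0, 0, 0, 0], [0.08, 0, 0, 0, 0, 0, 0], [0.08, 0, 0, 0, 0, 0, 0], [0, 0, 0, 0, 0, 0, 0]])

```text
time_s: 15.98
tool_pos: [0.4739, -0.0037, 0.1576]
tool_rot: [-180.0, 0.0, 2.9]
force: [-4.2, -0.7, -1.7]
grip_width: 0.0154
```

>>> drive_tool(commands=[[0.08, 0, 0, 0, 0, 0, 0], [0.08, 0, 0, 0, 0, 0, 0], [0.08, 0, 0, 0, 0, 0, 0], [0.08, 0, 0, 0, 0, 0, 0], [0, 0, 0, 0, 0, 0, 0]])

```text
time_s: 16.4
tool_pos: [0.4773, -0.0035, 0.1577]
tool_rot: [-180.0, -0.0, 2.9]
force: [-4.2, 0.4, -2.2]
grip_width: 0.0156
```

>>> drive_tool(commands=[[0.08, 0, 0, 0, 0, 0, 0], [0.08, 0, 0, 0, 0, 0, 0], [0.08, 0, 0, 0, 0, 0, 0], [0.08, 0, 0, 0, 0, 0, 0], [0, 0, 0, 0, 0, 0, 0]])

```text
time_s: 16.82
tool_pos: [0.4807, -0.0033, 0.1578]
tool_rot: [-180.0, -0.0, 2.9]
force: [-3.0, -0.3, -4.0]
grip_width: 0.0159
```

```bash
python3 look.py 8 0.0073
```

```text
[ 0.4807 -0.0033  0.1578] [-1.80e+02 -5.00e-02  2.91e+00] [-2.97 -0.26 -4.04] [ 0.01  0.85 -0.  ] 0.0159 16.82
```

View pics/l8.png

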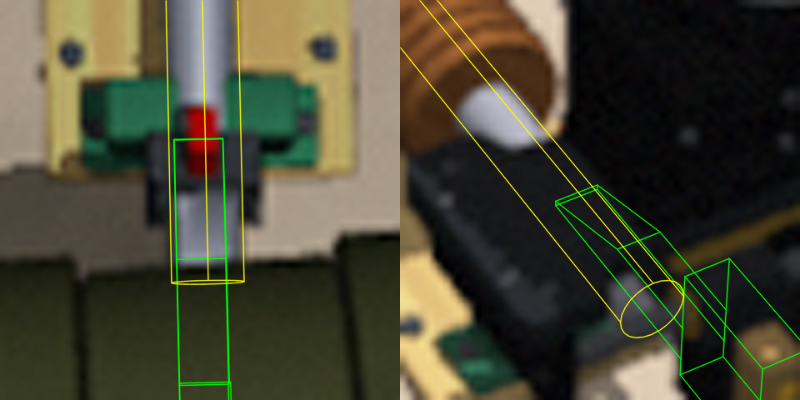

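>>> drive_tool(commands=[[0.08, 0, 0.02, 0, 0, 0, 0], [0.08, 0, 0.02, 0, 0, 0, 0], [0.08, 0, 0, 0, 0, 0, 0], [0.08, 0, 0, 0, 0, 0, 0], [0, 0, 0, 0, 0, 0, 0]])

```text
time_s: 17.33
tool_pos: [0.4839, -0.0032, 0.1575]
tool_rot: [180.0, -0.0, 2.9]
force: [-2.0, 0.7, -1.7]
grip_width: 0.0158
```

>>> drive_tool(commands=[[0.08, 0, 0, 0, 0, 0, 0], [0.08, 0, 0, 0, 0, 0, 0], [0.08, 0, 0, 0, 0, 0, 0], [0.08, 0, 0, 0, 0, 0, 0], [0, 0, 0, 0, 0, 0, 0]])

```text
time_s: 17.75
tool_pos: [0.4873, -0.003, 0.1575]
tool_rot: [180.0, -0.1, 2.9]
force: [-0.7, -0.9, -1.3]
grip_width: 0.0155
```

```bash
python3 look.py 9 0.0073
```

```text
[ 0.4873 -0.003   0.1575] [ 1.80e+02 -9.00e-02  2.91e+00] [-0.71 -0.92 -1.34] [-0.    0.3   0.02] 0.0155 17.75
```

View pics/l9.png

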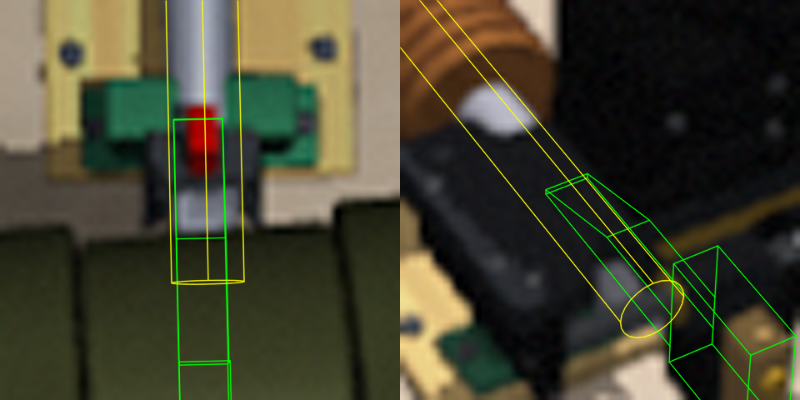

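>>> drive_tool(commands=[[0.08, 0, 0, 0, 0, 0, 0], [0.08, 0, 0, 0, 0, 0, 0], [0.08, 0, 0, 0, 0, 0, 0], [0.08, 0, 0, 0, 0, 0, 0], [0.08, 0, 0, 0, 0, 0, 0], [0, 0, 0, 0, 0, 0, 0]])

```text
time_s: 18.35
tool_pos: [0.491, -0.0028, 0.1575]
tool_rot: [180.0, -0.0, 2.9]
force: [-1.4, -0.1, -2.2]
grip_width: 0.0156
```

>>> drive_tool(commands=[[0.08, 0, 0, 0, 0, 0, 0], [0.08, 0, 0, 0, 0, 0, 0], [0.08, 0, 0, 0, 0, 0, 0], [0.08, 0, 0, 0, 0, 0, 0], [0.08, 0, 0, 0, 0, 0, 0], [0, 0, 0, 0, 0, 0, 0]])

```text
time_s: 18.85
tool_pos: [0.4947, -0.0026, 0.1573]
tool_rot: [180.0, 0.0, 2.9]
force: [-2.0, -0.1, -1.3]
grip_width: 0.0156
```

```bash
python3 look.py 10 0.0073
```

```text
[ 0.4947 -0.0026  0.1573] [180.     0.     2.91] [-1.95 -0.06 -1.26] [-0.02  0.44 -0.  ] 0.0156 18.85
```

View pics/l10.png

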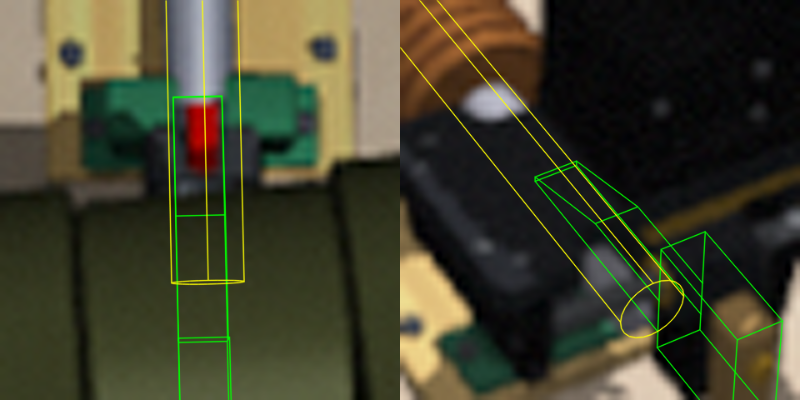

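>>> drive_tool(commands=[[0.08, 0, 0, 0, 0, 0, 0], [0.08, 0, 0, 0, 0, 0, 0], [0.08, 0, 0, 0, 0, 0, 0], [0.08, 0, 0, 0, 0, 0, 0], [0.08, 0, 0, 0, 0, 0, 0], [0, 0, 0, 0, 0, 0, 0]])

```text
time_s: 19.45
tool_pos: [0.499, -0.0024, 0.1574]
tool_rot: [-180.0, -0.0, 2.9]
force: [-0.2, -0.7, -1.9]
grip_width: 0.0157
```

>>> drive_tool(commands=[[0.08, 0, 0, 0, 0, 0, 0], [0.08, 0, 0, 0, 0, 0, 0], [0.08, 0, 0, 0, 0, 0, 0], [0.08, 0, 0, 0, 0, 0, 0], [0, 0, 0, 0, 0, 0, 0]])

```text
time_s: 19.87
tool_pos: [0.5022, -0.0022, 0.1574]
tool_rot: [-180.0, -0.0, 2.9]
force: [-0.6, -0.6, -1.9]
grip_width: 0.0157
```

>>> drive_tool(commands=[[0.08, 0, 0, 0, 0, 0, 0], [0.08, 0, 0, 0, 0, 0, 0], [0.08, 0, 0, 0, 0, 0, 0], [0.08, 0, 0, 0, 0, 0, 0], [0, 0, 0, 0, 0, 0, 0]])

```text
time_s: 20.28
tool_pos: [0.5054, -0.0021, 0.1574]
tool_rot: [180.0, -0.0, 2.9]
force: [0.4, 0.3, -1.1]
grip_width: 0.0152
```

```bash
python3 look.py 11 0.0073
```

```text
[ 0.5054 -0.0021  0.1574] [ 1.80e+02 -4.00e-02  2.91e+00] [ 0.4   0.34 -1.14] [-0.02  0.14 -0.03] 0.0152 20.28
```

View pics/l11.png

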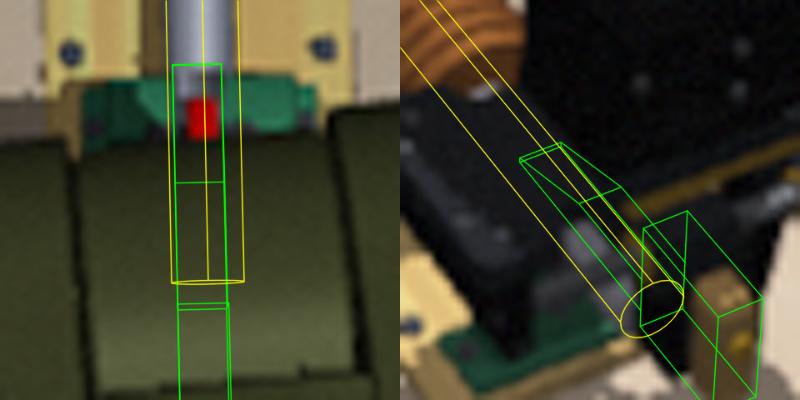

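```bash
python3 - <<'E'
from h import *
t=load("top11");s=load("scene11");t0=load("top0")
A=overlay(t,[],252,185,300,221,8);B=overlay(s,[],250,170,298,206,8)
cv2.imwrite("pics/e.png",cv2.hconcat([A,B]))
for lift,lean,back in((14,0,0),(14,20,0),(12,10,0),(14,0,8)):
    a=np.radians(lean)
    # tab top centre, pivot bridge centre underside at seat
    x=back/1e3+.027*np.sin(a); z=.087+lift/1e3+.027*np.cos(a)
    T=pose(.5705,-.001,0,2.8);P=T[:3,:3]@[x,0,z]+T[:3,3]
    print(lift,lean,back,proj(t,P).round(1))
i=t["img"].astype(int)
for v in range(196,224,1): print(v,[tuple(map(int,i[v,u])) for u in(272,274,276)])
E
```

```text
14 0 0 [[274.5 214.2]]
14 20 0 [[274.4 209.9]]
12 10 0 [[274.5 212.1]]
14 0 8 [[274.5 210.4]]
196 [(153, 142, 137), (190, 181, 174), (152, 138, 135)]
197 [(152, 139, 135), (186, 179, 174), (153, 140, 137)]
198 [(155, 141, 137), (189, 181, 177), (154, 140, 138)]
199 [(149, 136, 132), (178, 169, 164), (143, 131, 126)]
200 [(129, 118, 114), (129, 120, 117), (98, 87, 86)]
201 [(114, 104, 102), (81, 74, 70), (57, 51, 50)]
202 [(118, 108, 104), (89, 80, 76), (60, 53, 53)]
203 [(124, 111, 105), (90, 84, 73), (66, 58, 56)]
204 [(88, 80, 94), (62, 57, 100), (59, 53, 74)]
205 [(20, 19, 102), (0, 6, 148), (47, 42, 122)]
206 [(8, 10, 118), (0, 0, 168), (45, 41, 147)]
207 [(15, 16, 115), (0, 2, 169), (41, 36, 141)]
208 [(18, 19, 115), (0, 6, 172), (31, 29, 139)]
209 [(5, 7, 112), (0, 2, 179), (19, 19, 140)]
210 [(10, 13, 80), (5, 12, 126), (15, 20, 94)]
211 [(14, 23, 27), (14, 26, 27), (13, 25, 18)]
212 [(16, 27, 25), (17, 31, 26), (19, 34, 29)]
213 [(20, 34, 31), (20, 34, 30), (21, 35, 33)]
214 [(18, 34, 32), (22, 37, 34), (22, 38, 35)]
215 [(21, 39, 34), (23, 40, 38), (25, 41, 39)]
216 [(24, 43, 41), (25, 43, 41), (22, 43, 40)]
217 [(25, 44, 41), (25, 45, 43), (25, 43, 41)]
218 [(27, 48, 44), (29, 46, 45), (27, 48, 45)]
219 [(25, 47, 45), (27, 48, 45), (28, 49, 46)]
220 [(30, 51, 49), (29, 50, 48), (27, 50, 47)]
221 [(31, 53, 49), (31, 53, 48), (27, 52, 48)]
222 [(29, 53, 48), (32, 54, 49), (34, 55, 52)]
223 [(31, 54, 51), (32, 56, 53), (32, 55, 51)]
```

View pics/e.png

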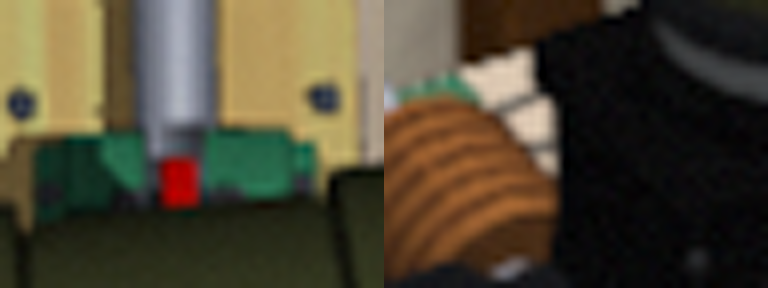

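>>> drive_tool(commands=[[0.08, 0, 0, 0, 0, 0, 0], [0.08, 0, 0, 0, 0, 0, 0], [0.08, 0, 0, 0, 0, 0, 0], [0.08, 0, 0, 0, 0, 0, 0], [0.08, 0, 0, 0, 0, 0, 0], [0, 0, 0, 0, 0, 0, 0], [0, 0, 0, 0, 0, 0, 0]])

```text
time_s: 20.97
tool_pos: [0.5092, -0.0019, 0.1574]
tool_rot: [180.0, -0.0, 2.9]
force: [-0.9, -0.1, -1.2]
grip_width: 0.0158
```

```bash
python3 look.py 12 0.0073
```

```text
[ 0.5092 -0.0019  0.1574] [ 1.80e+02 -3.00e-02  2.91e+00] [-0.87 -0.1  -1.16] [ 0.    0.21 -0.05] 0.0158 20.97
```

View pics/l12.png

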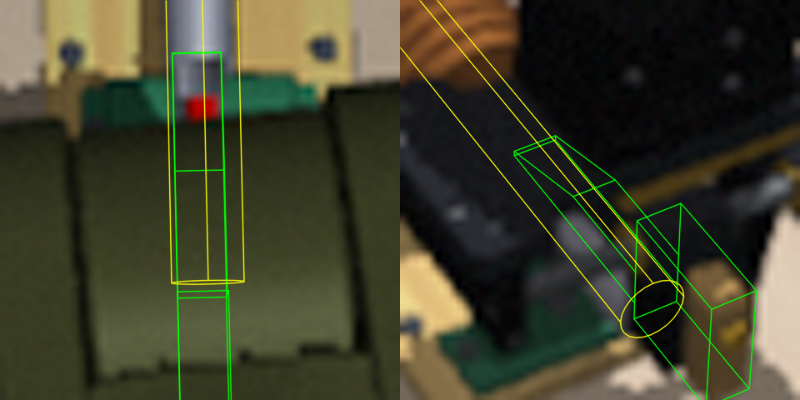

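>>> drive_tool(commands=[[-0.1, 0, 0, 0, 0, 0, 0], [-0.15, 0, 0, 0, 0, 0, 0], [-0.2, 0, 0, 0, 0, 0, 0], [-0.2, 0, 0, 0, 0, 0, 0], [-0.2, 0, 0, 0, 0, 0, 0], [-0.2, 0, 0, 0, 0, 0, 0], [-0.2, 0, 0, 0, 0, 0, 0], [-0.2, 0, 0, 0, 0, 0, 0], [-0.2, 0, 0, 0, 0, 0, 0], [-0.2, 0, 0, 0, 0, 0, 0], [-0.2, 0, 0, 0, 0, 0, 0], [0, 0, 0, 0, 0, 0, 0]])

```text
time_s: 22.07
tool_pos: [0.4882, -0.003, 0.1573]
tool_rot: [180.0, 0.0, 2.9]
force: [-0.0, -1.3, -0.7]
grip_width: 0.0157
```

```bash
python3 look.py 13 0.0073
```

```text
[ 0.4882 -0.003   0.1573] [1.7998e+02 1.0000e-02 2.9100e+00] [-0.04 -1.32 -0.7 ] [ 0.02 -0.06  0.  ] 0.0157 22.07
```

View pics/l13.png

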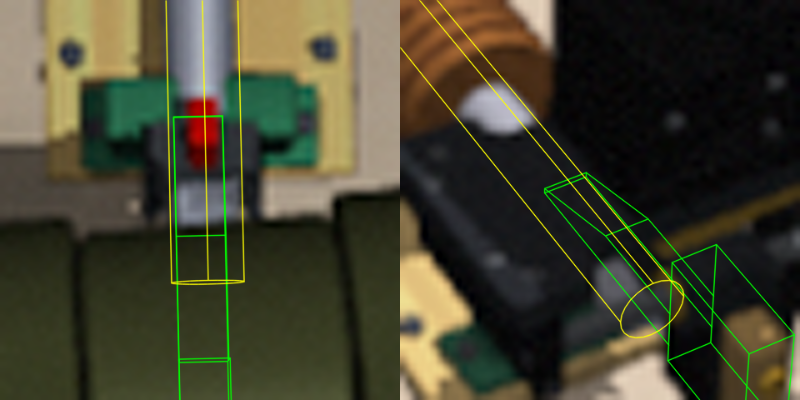

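>>> drive_tool(commands=[[-0.2, 0, 0, 0, 0, 0, 0], [-0.3, 0, 0, 0, 0, 0, 0], [-0.3, 0, 0, 0, 0, 0, 0], [-0.3, 0, 0, 0, 0, 0, 0], [-0.3, 0, 0, 0, 0, 0, 0], [-0.3, 0, 0, 0, 0, 0, 0], [-0.3, 0, 0, 0, 0, 0, 0], [-0.3, 0, 0, 0, 0, 0, 0], [-0.3, 0, 0, 0, 0, 0, 0], [-0.3, 0, 0, 0, 0, 0, 0], [-0.3, 0, 0, 0, 0, 0, 0], [-0.3, 0, 0, 0, 0, 0, 0], [-0.3, 0, 0, 0, 0, 0, 0], [-0.3, 0, 0, 0, 0, 0, 0], [-0.3, 0, 0, 0, 0, 0, 0], [-0.3, 0, 0, 0, 0, 0, 0], [-0.3, 0, 0, 0, 0, 0, 0], [-0.3, 0, 0, 0, 0, 0, 0], [-0.3, 0, 0, 0, 0, 0, 0], [0, 0, 0, 0, 0, 0, 0]])

```text
time_s: 23.83
tool_pos: [0.4319, -0.0059, 0.1572]
tool_rot: [180.0, 0.0, 2.9]
force: [0.1, -0.2, -0.3]
grip_width: 0.0154
```

```bash
python3 look.py 14 0.0073; python3 d.py .46 -.22 .13 180 0 -40
```

```text
[ 0.4319 -0.0059  0.1572] [1.7998e+02 4.0000e-02 2.9100e+00] [ 0.05 -0.18 -0.25] [ 0.01  0.03 -0.  ] 0.0154 23.83
t 23.93 pos [ 0.4325 -0.0058  0.1574] rot [ 1.7999e+02 -1.0000e-02  2.9100e+00] F [ 0.75  0.64 -1.96] grip 0.0155
shift cm [ 1.66 21.53  2.74] turn [ 1.000e-02 -1.000e-02  4.291e+01]
```

View pics/l14.png

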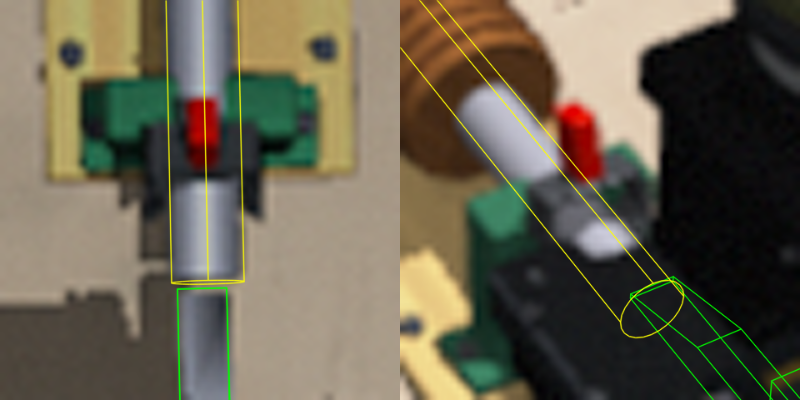

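>>> drive_tool(commands=[[0, 0, -1, 0, 0, 0, 0], [0, 0.5, -1.5, 0, 0, 0, 0], [0, 1.5, -0.5, 0, 0, 0, 0], [0.2, 2, 0, 0, 0, 0, 0], [0.2, 2.5, 0, 0, 0, 0, 0], [0.3, 2.5, 0, 0, 0, 0, 0], [0.3, 2.5, 0, 0, 0, 0, 0], [0.3, 2.5, 0, 0, 0, 0, 0], [0.3, 2.5, 0.5, 0, 0, 0, 0], [0.3, 2.5, 1, 0, 0, 0, 0], [0.3, 2.5, 1, 0, 0, 0, 0], [0.3, 2, 1.5, 0, 0, 0, 0], [0.3, 1.5, 1.5, 0, 0, 0, 0], [0.3, 1.0, 1.5, 0, 0, 0, 0], [0.2, 0, 1.2, 0, 0, 0, 0], [0, 0, 0.8, 0, 0, 0, 0], [0, 0, 0.4, 0, 0, 0, 0], [0, 0, 0, 0, 0, 0, 0], [0, 0, 0, 0, 0, 0, 0]])

```text
time_s: 25.52
tool_pos: [0.4791, -0.2629, 0.0939]
tool_rot: [180.0, -0.0, 3.0]
force: [0.0, -0.0, -0.7]
grip_width: 0.0158
```

```bash
python3 d.py .48 -.28 .0785 180 0 2.9; python3 - <<'E'
from h import *
from cell import env
s=env.read_camera("scene");t=env.read_camera("top")
cv2.imwrite("pics/f1.png",cv2.hconcat([overlay(t,[],320,180,440,280,3.3),overlay(s,[],300,150,420,250,3.3)]))
E
```

```text
t 25.52 pos [ 0.4791 -0.2629  0.0939] rot [ 1.7999e+02 -2.0000e-02  2.9900e+00] F [ 0.02 -0.01 -0.66] grip 0.0158
shift cm [0.   1.71 1.54] turn [ 0.01 -0.02  0.09]
```

View pics/f1.png

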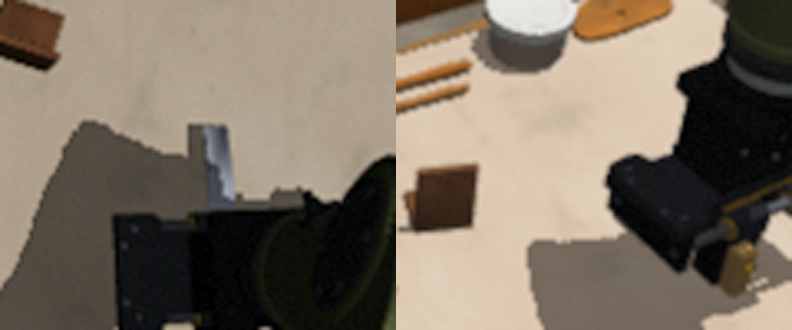

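Lower 1.5 cm, feel, release.

>>> drive_tool(commands=[[0, 0, 0.5, 0, 0, 0, 0], [0, 0, 0.4, 0, 0, 0, 0], [0, 0, 0.3, 0, 0, 0, 0], [0, 0, 0.2, 0, 0, 0, 0], [0, 0, 0.1, 0, 0, 0, 0], [0, 0, 0, 0, 0, 0, 0], [0, 0, 0, 0, 0, 0, 0]])

```text
time_s: 26.2
tool_pos: [0.4787, -0.2638, 0.0783]
tool_rot: [-180.0, 0.0, 2.9]
force: [0.1, -1.4, -1.4]
grip_width: 0.0159
```

>>> drive_tool(commands=[[0, 0, 0.05, 0, 0, 0, 0], [0, 0, 0.05, 0, 0, 0, 0], [0, 0, 0, 0, 0, 0, 0]])

```text
time_s: 26.45
tool_pos: [0.4788, -0.2638, 0.0774]
tool_rot: [180.0, -0.0, 2.9]
force: [0.6, 0.4, -0.9]
grip_width: 0.0157
```

>>> drive_tool(commands=[[0, 0, 0.02, 0, 0, 0, 0], [0, 0, 0, 0, 0, 0, 0.3], [0, 0, 0, 0, 0, 0, 0.6], [0, 0, 0, 0, 0, 0, 0.6], [0, 0, 0, 0, 0, 0, 0.6], [0, 0, 0, 0, 0, 0, 0.6], [0, 0, 0, 0, 0, 0, 0.6], [0, 0, 0, 0, 0, 0, 0.6]])

```text
time_s: 27.12
tool_pos: [0.4788, -0.2638, 0.0772]
tool_rot: [180.0, -0.0, 2.9]
force: [-0.1, 0.2, -0.1]
grip_width: 0.0501
```

>>> drive_tool(commands=[[0, 0, -0.5, 0, 0, 0, 0.6], [0, 0, -1, 0, 0, 0, 0.6], [0, 0, -2, 0, 0, 0, 0.6], [0, 0, -3, 0, 0, 0, 0.6], [0, 0, -3, 0, 0, 0, 0.6], [0, 0, -3, 0, 0, 0, 0.6], [0, 0, -2, 0, 0, 0, 0.6], [0, 0, -1, 0, 0, 0, 0.6], [0, 0, 0, 0, 0, 0, 0.6]])

```text
time_s: 27.87
tool_pos: [0.4801, -0.2644, 0.2355]
tool_rot: [179.8, -0.3, 2.9]
force: [-0.4, 0.3, -0.1]
grip_width: 0.0524
```

```bash
python3 - <<'E'
from h import *
from cell import env
s=env.read_camera("scene");t=env.read_camera("top");np.savez("scene20",**s);np.savez("top20",**t)
cv2.imwrite("pics/g1.png",cv2.hconcat([overlay(t,[],254,190,304,240,8),overlay(s,[],253,180,303,230,8)]))
cv2.imwrite("pics/g2.png",s["img"])
o=env.get_obs();print(o['tool_pos'],o['grip_width'])
E
```

```text
[ 0.47838385 -0.26365839  0.23167697] 0.0523501473535061
```

View pics/g1.png

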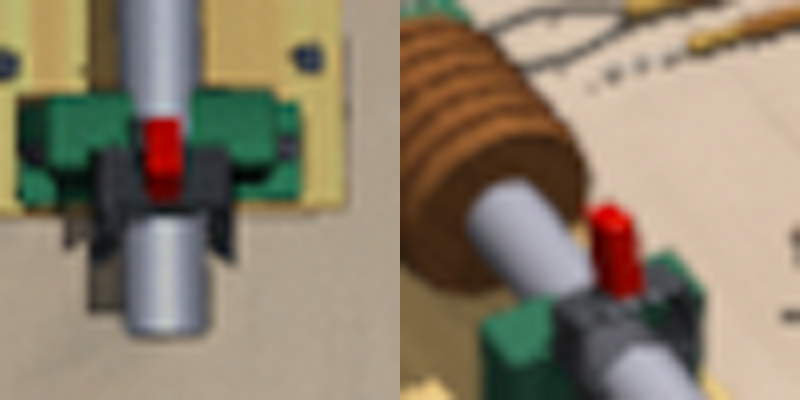

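View pics/g2.png

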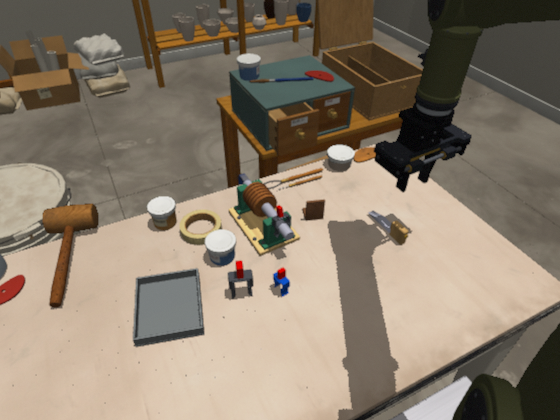

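```bash
cat > fit.py <<'E'
from h import *
import sys
from scipy.optimize import minimize,differential_evolution
from scipy.spatial.transform import Rotation as R
def softmask(c,u0,v0,u1,v1,k=8):
    i=cv2.resize(c["img"][v0:v1,u0:u1],None,fx=k,fy=k,interpolation=cv2.INTER_LINEAR).astype(float)
    return np.clip((i[...,2]-np.maximum(i[...,0],i[...,1])-30)/40,0,1)
def hullmask(c,P,u0,v0,u1,v1,k=8):
    q=((proj(c,P)+.5-[u0,v0])*k).astype(np.float32);h=cv2.convexHull(q)
    m=np.zeros(((v1-v0)*k,(u1-u0)*k),np.uint8);cv2.fillConvexPoly(m,(h*16).astype(int).astype(np.int32),1,shift=4);return m
box=np.array([[i*.008,j*.005,k*.012] for i in(-1,1) for j in(-1,1) for k in(-1,1)])
def fit(t,s,wt,ws,yaw,p0,bnd,roll=0,n=2):
    mt=softmask(t,*wt);ms=softmask(s,*ws)
    def cost(p):
        P=R.from_euler('yz',[p[3],yaw],degrees=True).apply(box)+p[:3]
        a=hullmask(t,P,*wt);o1=np.abs(a-mt).sum()/mt.sum()
        # allow camera calibration bias in scene: small px shift p[4:6]
        b=hullmask(s,P,*ws);o2=np.abs(b-ms).sum()/ms.sum()
        return o1+o2
    r=differential_evolution(cost,bnd,seed=1,maxiter=80,popsize=12,tol=1e-4);return r
if __name__=="__main__":
    k=sys.argv[1]
    t=load("top"+k);s=load("scene"+k)
    T=(264,195,286,225);S=(270,195,294,222)
    r=fit(t,s,T,S,2.8,None,[(.56,.60),(-.006,.006),(.09,.13),(-5,30)]);print(r.x.round(4),r.fun)
    t=load("top0");s=load("scene0")
    r=fit(t,s,(264,205,286,225),(270,205,294,232),2.8,None,[(.56,.60),(-.006,.006),(.09,.13),(-5,30)]);print("seated",r.x.round(4),r.fun)
E
python3 fit.py 20
```

```text
[5.8270e-01 5.0000e-04 1.1310e-01 6.7365e+00] 0.4332342288144616
seated [ 5.7120e-01  2.0000e-04  1.0260e-01 -4.7284e+00] 0.5400915411591857
```

```bash
python3 d.py .5995 .0012 .2125 180 10 2.8
```

```text
t 27.97 pos [ 0.4784 -0.2637  0.2317] rot [-1.7999e+02  3.0000e-02  2.9100e+00] F [-0.2   0.76 -0.39] grip 0.0524
shift cm [ 13.44 -25.84   1.91] turn [ 0.   -9.97  0.11]
```

>>> drive_tool(commands=[[0.5, -1, 0, 0, 0, 0, 0.55], [1, -2, 0, 0, 0, 0, 0.55], [1.2, -2.3, 0, 0, 0, 0, 0.55], [1.2, -2.3, 0, 0, 0, 0, 0.55], [1.2, -2.3, 0, 0, 0, 0, 0.55], [1.2, -2.3, 0, 0, 0, 0, 0.55], [1.2, -2.3, 0, 0, 0, 0, 0.55], [1.2, -2.3, 0, 0, 0, 0, 0.55], [1.2, -2.3, 0, 0, 0, 0, 0.55], [1.2, -2.3, 0, 0, 0, 0, 0.55], [1.0, -2.0, 0, 0, 0, 0, 0.55], [0.8, -1.5, 0, 0, 0, 0, 0.55], [0.5, -0.9, 0, 0, 0, 0, 0.55], [0, 0, 0, 0, -3.3, 0, 0.55], [0, 0, 0, 0, -3.4, 0, 0.55], [0, 0, 0, 0, -3.3, 0, 0.55], [0, 0, 0, 0, 0, 0, 0.55], [0, 0, 0, 0, 0, 0, 0.55], [0, 0, 0, 0, 0, 0, 0.55]])

```text
time_s: 29.55
tool_pos: [0.599, 0.0008, 0.2313]
tool_rot: [-180.0, 10.0, 2.9]
force: [-0.1, -0.0, -0.1]
grip_width: 0.0478
```

```bash
python3 d.py .5928 .0006 .1735 180 10 2.8;python3 look.py 21
```

```text
t 29.55 pos [0.599  0.0008 0.2313] rot [-179.99   10.02    2.91] F [-0.06 -0.03 -0.06] grip 0.0478
shift cm [ 0.39 -0.01  5.8 ] turn [0.01 0.02 0.11]
[0.599  0.0008 0.2313] [-179.99   10.02    2.91] [-0.06 -0.03 -0.06] [ 0.07 -0.19 -0.04] 0.0478 29.55
```

View pics/l21.png

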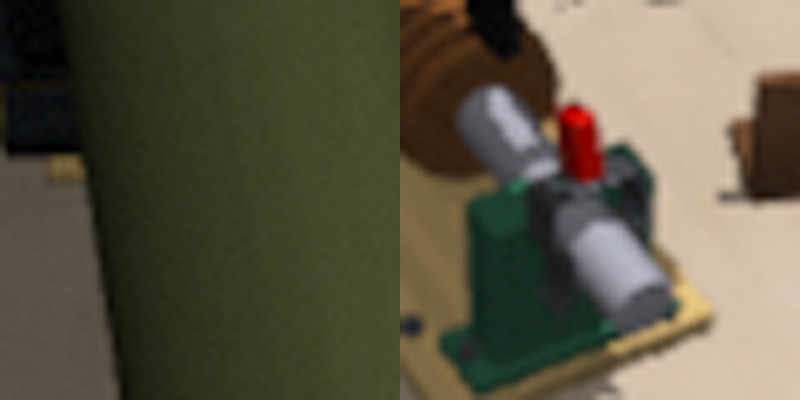

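>>> drive_tool(commands=[[0.2, 0, 0.5, 0, 0, 0, 0.55], [0.2, 0, 0.8, 0, 0, 0, 0.55], [0, 0, 0.8, 0, 0, 0, 0.55], [0, 0, 0.8, 0, 0, 0, 0.55], [0, 0, 0.6, 0, 0, 0, 0.55], [0, 0, 0.4, 0, 0, 0, 0.55], [0, 0, 0, 0, 0, 0, 0.55], [0, 0, 0, 0, 0, 0, 0.55]])

```text
time_s: 30.32
tool_pos: [0.5965, 0.0006, 0.1928]
tool_rot: [180.0, 10.0, 2.9]
force: [1.0, 0.7, -0.1]
grip_width: 0.048
```

```bash
python3 d.py .5928 .0006 .1735 180 10 2.8;python3 - <<'E'
from h import *
from cell import env
s=env.read_camera("scene");np.savez("scene22",**s)
cv2.imwrite("pics/h.png",overlay(s,[],240,160,320,230,9))
E
```

```text
t 30.32 pos [0.5965 0.0006 0.1928] rot [180.    10.02   2.91] F [ 1.05  0.75 -0.13] grip 0.048
shift cm [-0.03 -0.02  1.96] turn [0.02 0.02 0.11]
```

View pics/h.png

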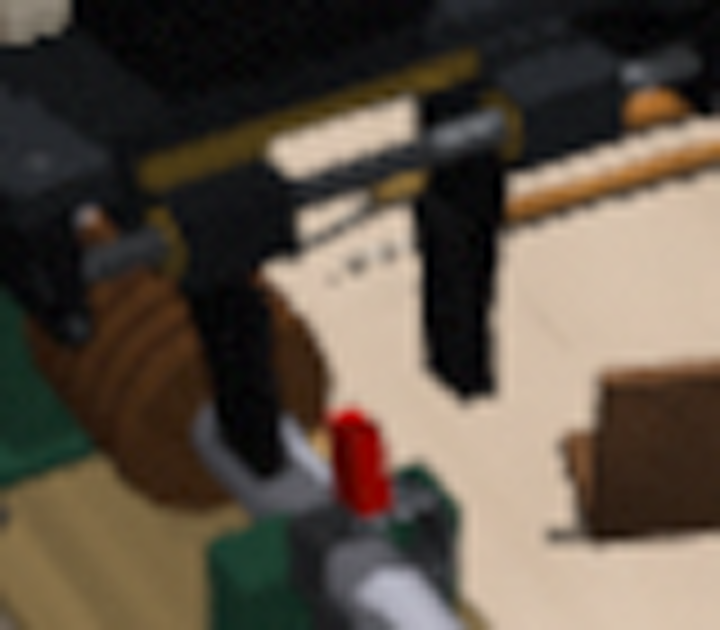

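>>> drive_tool(commands=[[0, 0, 0.5, 0, 0, 0, 0.55], [0, 0, 0.5, 0, 0, 0, 0.55], [0, 0, 0.4, 0, 0, 0, 0.55], [0, 0, 0.3, 0, 0, 0, 0.55], [0, 0, 0.15, 0, 0, 0, 0.55], [0, 0, 0, 0, 0, 0, 0.55], [0, 0, 0, 0, 0, 0, 0.55]])

```text
time_s: 30.95
tool_pos: [0.5934, 0.0004, 0.1747]
tool_rot: [180.0, 10.0, 2.9]
force: [0.3, -0.6, -0.3]
grip_width: 0.048
```

```bash
python3 d.py .5928 .0006 .1735 180 10 2.8;python3 - <<'E'
from h import *
from cell import env
s=env.read_camera("scene");np.savez("scene23",**s)
cv2.imwrite("pics/h2.png",overlay(s,[],240,160,320,230,9))
E
```

```text
t 30.95 pos [5.934e-01 4.000e-04 1.747e-01] rot [180.    10.01   2.91] F [ 0.33 -0.55 -0.34] grip 0.048
shift cm [-0.04 -0.03  0.13] turn [0.02 0.01 0.11]
```

View pics/h2.png

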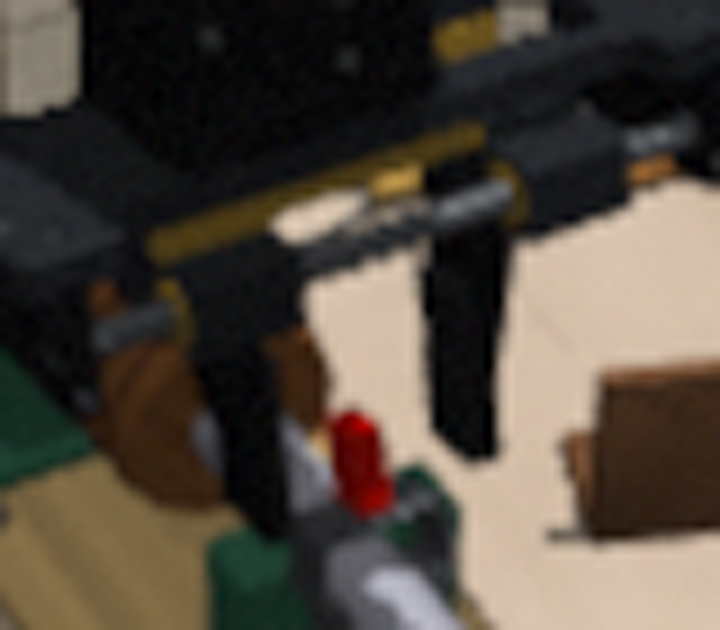

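>>> drive_tool(commands=[[0, 0, 0, 0, 0, 0, 0.3], [0, 0, 0, 0, 0, 0, 0.15], [0, 0, 0, 0, 0, 0, 0.05], [0, 0, 0, 0, 0, 0, 0], [0, 0, 0, 0, 0, 0, 0], [0, 0, 0, 0, 0, 0, 0], [0, 0, 0, 0, 0, 0, 0], [0, 0, 0, 0, 0, 0, 0], [0, 0, 0, 0, 0, 0, 0], [0, 0, 0, 0, 0, 0, 0]], force=25)

```text
time_s: 31.83
tool_pos: [0.5934, 0.0009, 0.1748]
tool_rot: [-180.0, 10.0, 2.9]
force: [0.1, 0.7, 0.5]
grip_width: 0.01
```

```bash
python3 d.py .5928 .0006 .1735 180 10 2.8;python3 - <<'E'
from h import *
from cell import env
s=env.read_camera("scene");np.savez("scene24",**s)
cv2.imwrite("pics/h3.png",overlay(s,[],240,160,320,230,9))
E
```

```text
t 31.83 pos [0.5934 0.0009 0.1748] rot [-179.97   10.      2.94] F [0.08 0.68 0.49] grip 0.01
shift cm [-0.04  0.02  0.14] turn [-0.01 -0.    0.13]
```

View pics/h3.png

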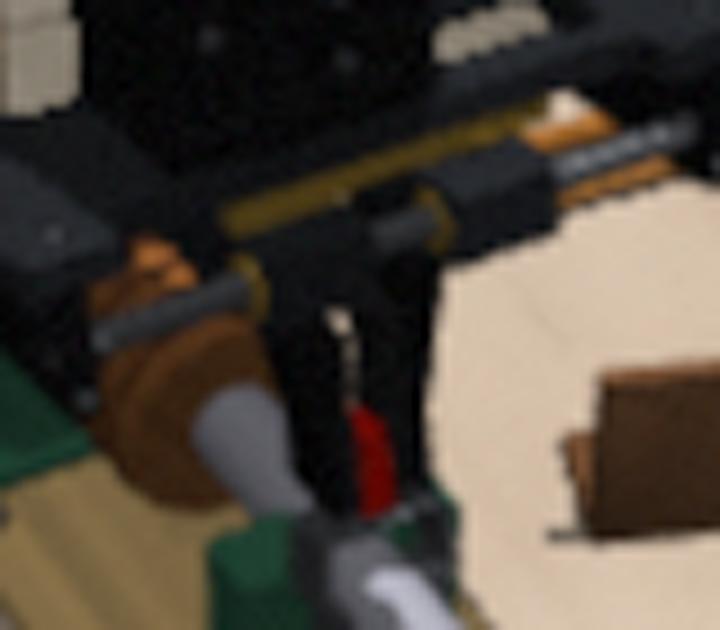

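>>> drive_tool(commands=[[-0.02, 0, -0.1, 0, 0, 0, 0], [-0.03, 0, -0.2, 0, 0, 0, 0], [-0.05, 0, -0.3, 0, 0, 0, 0], [-0.05, 0, -0.3, 0, 0, 0, 0], [-0.05, 0, -0.3, 0, 0, 0, 0], [-0.05, 0, -0.3, 0, 0, 0, 0]], force=30)

```text
time_s: 32.38
tool_pos: [0.5937, 0.0003, 0.1905]
tool_rot: [180.0, 10.0, 2.9]
force: [-0.8, 0.9, 0.1]
grip_width: 0.0097
```

>>> drive_tool(commands=[[-0.05, 0, -0.3, 0, 0, 0, 0], [-0.07, 0, -0.4, 0, 0, 0, 0], [-0.09, 0, -0.5, 0, 0, 0, 0], [-0.09, 0, -0.5, 0, 0, 0, 0], [-0.09, 0, -0.5, 0, 0, 0, 0], [-0.09, 0, -0.5, 0, 0, 0, 0], [-0.14, 0, -0.8, 0, 0, 0, 0], [-0.14, 0, -0.8, 0, 0, 0, 0], [-0.09, 0, -0.5, 0, 0, 0, 0], [0, 0, 0, 0, 0, 0, 0]])

```text
time_s: 33.22
tool_pos: [0.5943, 0.0005, 0.2405]
tool_rot: [180.0, 9.8, 2.9]
force: [0.8, 0.0, -0.4]
grip_width: 0.0098
```

```bash
python3 d.py .5928 .0006 .1735 180 10 2.8;python3 - <<'E'
from h import *
from cell import env
s=env.read_camera("scene");np.savez("scene25",**s)
cv2.imwrite("pics/h4.png",overlay(s,[],230,130,330,230,6))
E
```

```text
t 33.22 pos [5.943e-01 5.000e-04 2.405e-01] rot [179.98   9.85   2.91] F [ 0.82  0.04 -0.42] grip 0.0098
shift cm [ 1.   -0.02  6.63] turn [ 0.04 -0.15  0.11]
```

View pics/h4.png

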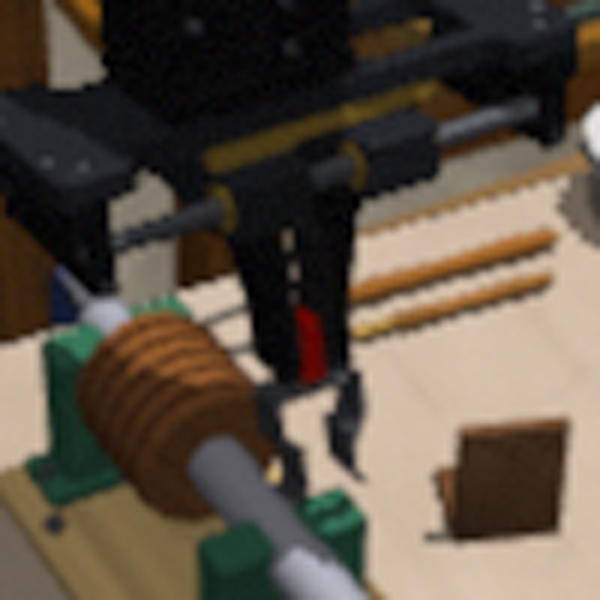

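```bash
python3 - <<'E'
from h import *
t=load("top0");s=load("scene0")
for p in((138,195),(190,210),(172,271),(117,257)):print(ray(t,*p,.026))
for p in((136,277),(201,271),(203,334),(137,341)):print('s',ray(s,*p,.026))
for n,p in(('tub',(216,198)),('tape',(213,157)),('bigclip',(213,247)),('blue',(248,261))):print(n,ray(t,*p,.05))
E
```

```text
[0.61569775 0.31715971 0.026     ]
[0.58411771 0.19484392 0.026     ]
[0.44288552 0.22900624 0.026     ]
[0.47125131 0.35614479 0.026     ]
s [0.61643325 0.32341748 0.026     ]
s [0.57058415 0.19514726 0.026     ]
s [0.4242714  0.24149459 0.026     ]
s [0.4651312  0.35542662 0.026     ]
tub [0.610935   0.13267148 0.05      ]
tape [0.70571287 0.14358618 0.05      ]
bigclip [0.49976154 0.13468716 0.05      ]
blue [0.4706599  0.05501978 0.05      ]
```

>>> drive_tool(commands=[[-0.2, 0, -1.0, 0, 0, 0, 0], [-0.3, 0, -1.5, 0, 0, 0, 0], [-0.2, 0, -1.2, 0, 2.5, 0, 0], [0, 0, -1, 0, 2.5, 0, 0], [0, 0, -0.5, 0, 2.5, 0, 0], [0, 0, 0, 0, 2.5, 0, 0], [0, 0, 0, 0, 0, 0, 0], [0, 0, 0, 0, 0, 0, 0]])

```text
time_s: 33.93
tool_pos: [0.5943, 0.0003, 0.2918]
tool_rot: [180.0, 0.0, 2.9]
force: [-0.5, 0.2, 0.2]
grip_width: 0.0098
```

```bash
python3 d.py .527 .275 .20 180 0 2.9
```

```text
t 33.93 pos [5.943e-01 3.000e-04 2.918e-01] rot [1.7996e+02 5.0000e-02 2.9000e+00] F [-0.47  0.17  0.21] grip 0.0098
shift cm [ -5.33 -27.78   9.16] turn [ 0.04  0.05 -0.  ]
```

>>> drive_tool(commands=[[-0.2, -1, 0, 0, 0, 0, 0], [-0.4, -2, 0, 0, 0, 0, 0], [-0.5, -2.5, 0, 0, 0, 0, 0], [-0.5, -2.5, 0, 0, 0, 0, 0], [-0.5, -2.5, 0, 0, 0, 0, 0], [-0.5, -2.5, 0, 0, 0, 0, 0], [-0.5, -2.5, 0, 0, 0, 0, 0], [-0.5, -2.5, 0, 0, 0, 0, 0], [-0.5, -2.5, 0.5, 0, 0, 0, 0], [-0.5, -2.5, 1, 0, 0, 0, 0], [-0.5, -2.3, 1.5, 0, 0, 0, 0], [-0.4, -1.5, 1.5, 0, 0, 0, 0], [-0.3, -1.0, 1.5, 0, 0, 0, 0], [0, 0, 1.5, 0, 0, 0, 0], [0, 0, 1.0, 0, 0, 0, 0], [0, 0, 0.5, 0, 0, 0, 0], [0, 0, 0, 0, 0, 0, 0], [0, 0, 0, 0, 0, 0, 0]])

```text
time_s: 35.43
tool_pos: [0.5232, 0.2749, 0.2014]
tool_rot: [180.0, 0.0, 2.9]
force: [1.6, -0.3, 0.3]
grip_width: 0.0099
```

```bash
python3 d.py .527 .275 .1245 180 0 2.9; python3 - <<'E'
from h import *
from cell import env
s=env.read_camera("scene");t=env.read_camera("top")
cv2.imwrite("pics/i.png",cv2.hconcat([overlay(t,[],100,170,230,290,3),overlay(s,[],110,210,240,330,3)]))
E
```

```text
t 35.43 pos [0.5232 0.2749 0.2014] rot [1.80e+02 2.00e-02 2.86e+00] F [ 1.59 -0.34  0.3 ] grip 0.0099
shift cm [0.39 0.01 7.69] turn [ 0.    0.02 -0.04]
```

View pics/i.png

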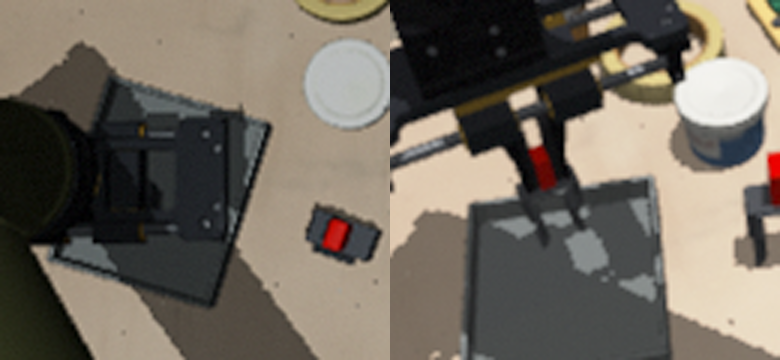

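>>> drive_tool(commands=[[0, 0, 0.8, 0, 0, 0, 0], [0, 0, 1.2, 0, 0, 0, 0], [0, 0, 1.3, 0, 0, 0, 0], [0, 0, 1.3, 0, 0, 0, 0], [0, 0, 1.2, 0, 0, 0, 0], [0, 0, 0.8, 0, 0, 0, 0], [0, 0, 0.5, 0, 0, 0, 0], [0, 0, 0.2, 0, 0, 0, 0], [0, 0, 0, 0, 0, 0, 0], [0, 0, 0, 0, 0, 0, 0]])

```text
time_s: 36.37
tool_pos: [0.523, 0.2754, 0.1286]
tool_rot: [-180.0, -0.0, 2.9]
force: [-0.9, 0.7, -0.5]
grip_width: 0.0096
```

>>> drive_tool(commands=[[0, 0, 0.1, 0, 0, 0, 0], [0, 0, 0.1, 0, 0, 0, 0], [0, 0, 0, 0, 0, 0, 0]])

```text
time_s: 36.62
tool_pos: [0.523, 0.2752, 0.1265]
tool_rot: [-180.0, -0.0, 2.9]
force: [-0.4, -0.4, -0.6]
grip_width: 0.0096
```

>>> drive_tool(commands=[[0, 0, 0.08, 0, 0, 0, 0], [0, 0, 0.08, 0, 0, 0, 0], [0, 0, 0, 0, 0, 0, 0]])

```text
time_s: 36.87
tool_pos: [0.5227, 0.2751, 0.1246]
tool_rot: [180.0, 0.0, 2.9]
force: [-0.4, -0.2, 0.3]
grip_width: 0.01
```

>>> drive_tool(commands=[[0, 0, 0.07, 0, 0, 0, 0], [0, 0, 0, 0, 0, 0, 0]])

```text
time_s: 37.03
tool_pos: [0.5228, 0.2751, 0.1239]
tool_rot: [180.0, 0.0, 2.9]
force: [0.2, -0.3, 0.1]
grip_width: 0.0097
```

>>> drive_tool(commands=[[0, 0, 0.07, 0, 0, 0, 0], [0, 0, 0, 0, 0, 0, 0]])

```text
time_s: 37.2
tool_pos: [0.5229, 0.2753, 0.1236]
tool_rot: [-180.0, -0.0, 2.9]
force: [-0.1, -0.6, 1.5]
grip_width: 0.0097
```

```bash
python3 - <<'E'
from h import *
from cell import env
s=env.read_camera("scene")
o=env.get_obs();print(o['force'].round(2),o['tool_pos'].round(4))
cv2.imwrite("pics/i2.png",overlay(s,[],120,230,210,320,6))
E
```

```text
[-1.   -0.73  1.77] [0.5229 0.2753 0.1236]
```

View pics/i2.png

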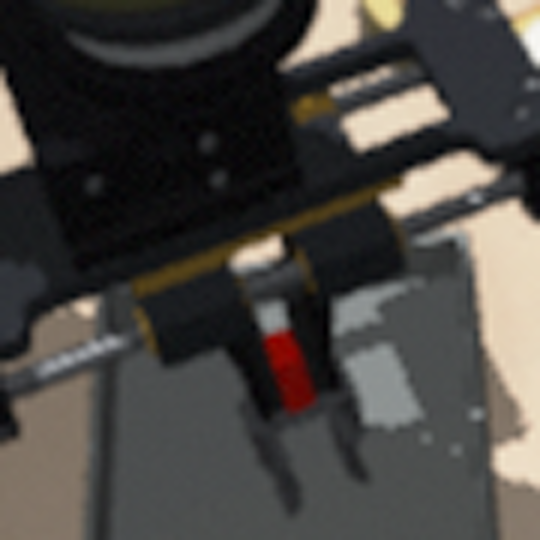

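Contact felt (about 2 N) with the feet on the tray floor. Next I release gently and retreat.

>>> drive_tool(commands=[[0, 0, 0, 0, 0, 0, 0.15], [0, 0, 0, 0, 0, 0, 0.25], [0, 0, 0, 0, 0, 0, 0.4], [0, 0, 0, 0, 0, 0, 0.4], [0, 0, 0, 0, 0, 0, 0.4], [0, 0, 0, 0, 0, 0, 0.4], [0, 0, 0, 0, 0, 0, 0.4], [0, 0, -0.5, 0, 0, 0, 0.4], [0, 0, -1, 0, 0, 0, 0.4], [0, 0, -2, 0, 0, 0, 0.4], [0, 0, -3, 0, 0, 0, 0.4], [0, 0, -3, 0, 0, 0, 0.4], [0, 0, -3, 0, 0, 0, 0.4], [0, 0, -2, 0, 0, 0, 0.4], [0, 0, -1, 0, 0, 0, 0.4], [0, 0, 0, 0, 0, 0, 0.4]])

```text
time_s: 38.58
tool_pos: [0.5237, 0.276, 0.2816]
tool_rot: [-179.9, -0.3, 2.9]
force: [-0.4, -0.3, -0.0]
grip_width: 0.0348
```

>>> drive_tool(commands=[[-0.5, 1, 0, 0, 0, 0, 0.4], [-0.5, 2, 0, 0, 0, 0, 0.4], [-0.5, 2.5, 0, 0, 0, 0, 0.4], [0, 2.5, 0, 0, 0, 0, 0.4], [0, 2.5, 0, 0, 0, 0, 0.4], [0, 2.5, 0, 0, 0, 0, 0.4], [0, 2.5, 0, 0, 0, 0, 0.4], [0, 2.5, 0, 0, 0, 0, 0.4], [0, 2.5, 0, 0, 0, 0, 0.4], [0, 2.5, 0, 0, 0, 0, 0.4], [0, 2.5, 0, 0, 0, 0, 0.4], [0, 2.5, 0, 0, 0, 0, 0.4], [0, 2, 0, 0, 0, 0, 0.4], [0, 1, 0, 0, 0, 0, 0.4], [0, 0, 0, 0, 0, 0, 0.4], [0, 0, 0, 0, 0, 0, 0.4]])

```text
time_s: 39.92
tool_pos: [0.5228, -0.0349, 0.2772]
tool_rot: [-179.9, 0.1, 2.9]
force: [-0.4, 0.5, -0.8]
grip_width: 0.0347
```

```bash
python3 - <<'E'
from h import *
from cell import env
s=env.read_camera("scene");t=env.read_camera("top")
o=env.get_obs();print(o['force'].round(2),o['tool_pos'].round(4),o["time_s"])
np.savez("scene30",**s);np.savez("top30",**t)
cv2.imwrite("pics/j1.png",s["img"])
cv2.imwrite("pics/j2.png",cv2.hconcat([overlay(s,[],120,220,210,340,4),overlay(t,[],340,180,430,300,4)]))
t0=load("top0");d=np.abs(t["img"].astype(int)-t0["img"]).sum(2)
for n,(u0,v0,u1,v1) in dict(tub=(200,182,232,214),tape=(190,134,237,180),tile=(318,178,340,202)).items(): print(n,(d[v0:v1,u0:u1]>90).sum())
E
```

```text
[ 0.41  0.33 -0.04] [ 0.5232 -0.0334  0.2779] 40.0167
tub 194
tape 0
tile 212
```

View pics/j1.png

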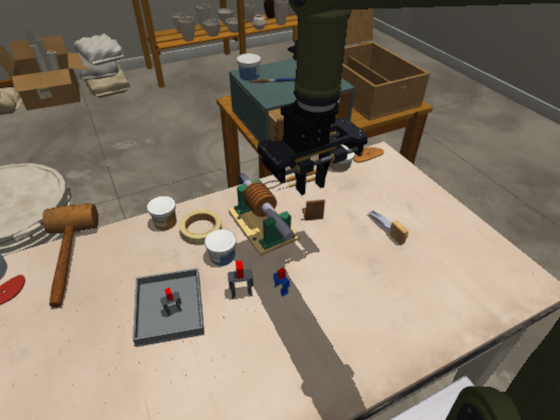

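View pics/j2.png

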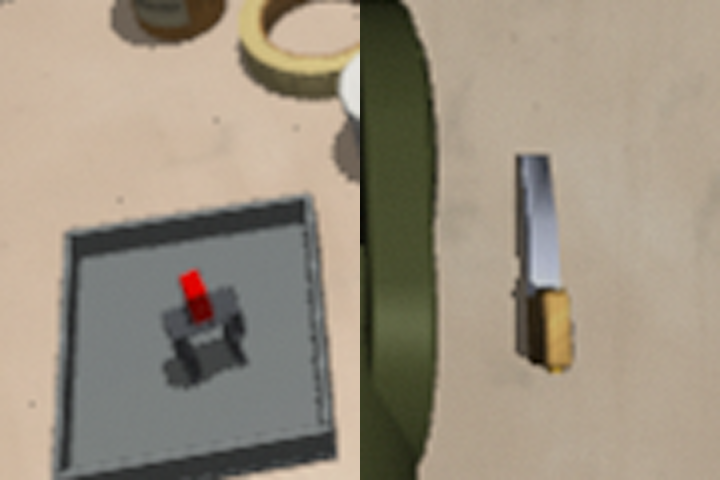

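```bash
python3 - <<'E'
from h import *
from cell import env
s=load("scene30");s0=load("scene0")
d=np.abs(s["img"].astype(int)-s0["img"]).sum(2)
for n,(u0,v0,u1,v1) in dict(tub=(202,230,240,266),tape=(178,208,222,244),tile=(302,196,328,224)).items(): print(n,(d[v0:v1,u0:u1]>90).sum())
print(env.sign_off())
E
```

```text
tub 98
tape 0
tile 0
the job is handed in; nothing more can be done
None
```

```bash
python3 - <<'E'
from h import *
s=load("scene30");s0=load("scene0")
cv2.imwrite("pics/k.png",cv2.hconcat([overlay(s0,[],190,215,260,275,5),overlay(s,[],190,215,260,275,5)]))
E
```

```text
(no output)
```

View pics/k.png

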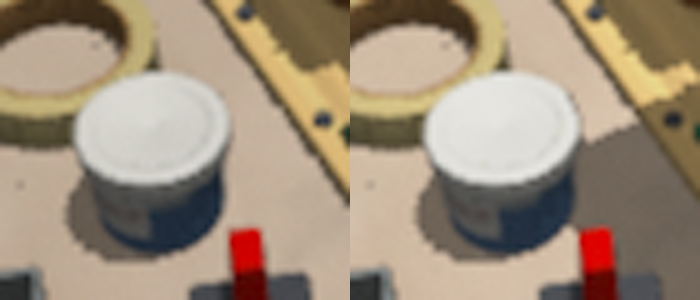

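The job is done and handed in at about 40 s of the 72 s allowed. The clip is in the grey tray and the wedge is lying on the bench.

- **Wedge:** I picked it up by the handle and felt for the axle with about 2 N. I slid it along until the clip rode up and leaned towards the roller. Readings at the end of each step peaked at about 5 N along the axle and 5 N of downward push by the hand. The clip's own squeeze on the wedge is not in those readings. Along-axle force had dropped to about 1 N by the end of the push. I then drew the wedge out, and the clip stayed up.
- **Clip:** After laying the wedge down, I gripped the clip by its red tab, above the bridge plate. I lifted it straight off and stood it on the tray floor. I took the dark seated clip as the one meant, leaving the blue one and the larger dark one alone.
- **Last checks:** The final pictures show the clip upright in the tray, the wedge upright on the bench and the gripper clear of everything.
    - **Tape:** unchanged in both views.
    - **Tile:** unchanged in the scene view. The top view showed 212 changed pixels, probably the arm or its shadow, but I did not look closer.
    - **Tub:** my pixel check flagged changes in both views. In the scene view a side-by-side crop, made after hand-in, showed the tub in place and only the arm's shadow beside it. I did not look closer at the top view.
- **Not measured:** The jaw angles and the exact lift were never read directly. I judged the lift from a picture fit (tab up about 10 mm and leaning about 11°) and from the clip coming off easily.

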